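# Screw the knob onto the bread bin lid

## Task

The wooden lid of the bread bin has lost its knob: only the wood screw still stands up out of the middle of the lid. Take the new wooden knob, set it upright over the screw, and press down firmly while turning it clockwise so that the screw bites, going on until the knob's foot stays flush on the lid when you let go; do not press so hard that the thin lid cracks, and do not knock over the mug.

Things in the scene. Friction and masses are not known exactly. Their poses are not given: they have to be found in the camera images.
- knob_mid (a point): Loose turned wooden knob, 50 mm tall, about 60 g, standing on its foot on the table; the point is on its axis half-way up, 25 mm above its underside. z is its axis, up; it is round, its yaw means nothing. From below: foot disc 36 mm across, 5 mm thick; waist 24 mm across; straight cylindrical head 32 mm across from 23 to 45 mm above the underside (grip it there); rounded top.
- knob_foot (a point): Centre of the knob's underside, z up: mouth of a blind hole on its axis, 10.4 mm wide for 17.5 mm, then tapering shut. Set over the screw, the knob stops on the screw's point with its foot 3 to 5.5 mm above the lid (it differs, not measured). Let go there, it stays but may lean up to 4 degrees; take it again at its axis. Let go before it is home, it springs up by as much as 1 mm.
- screw_foot (a point): Where the steel wood screw comes out of the middle of the lid, level with the lid's top face; z up. Screw 9 mm across, upright, round-tapered point, 25 to 28 mm out of the lid. Turned clockwise (from above) under a push of more than about 7 to 12 N (it differs) it bites and the knob goes down 7 mm per full turn (1.1 mm per rad); pushed less, the knob only spins on the point.
- lid: Flat pale wooden lid, 180 by 310 by 14 mm, lying in the bin's mouth; origin in the middle of its underside, top face 14 mm higher. Springy: it bends down 1 mm per 8 N and comes back; bent by more than 4 mm (32 N) it cracks. 16 to 20 N is a good push for the knob. Pushing without turning drives nothing in; turning anticlockwise under a push undoes the thread.
- bread_bin: White sheet-steel bread bin, 190 by 320 mm, rim 126 mm above the table, lid's top face 132 mm above the table; stands firmly and cannot slide. Origin under its middle, on the table; z up, long side along y. The knob needs half a turn to one turn in all, in several grasps; it is home when, let go, its foot stays on the lid. Pushed, it looks home too early: turn on until it goes no lower.
- mug: Bystander: plain cream mug, 78 mm across, 100 mm tall, with a handle; origin under its middle. Leave it standing.
There are look-alikes about, which are no part of the job. Of the things shaped like the part that bears knob_mid, the wooden one is meant.

How it is judged:
On the way:
1. the knob stands upright over the screw, the screw's point in its hole (horizontal distance between knob_mid and screw_foot below 0.006 m and z of knob_mid in the frame of screw_foot below 0.036 m and angle between knob_mid's own z axis and vertical below 0.2 rad), for 0.1 s.
At the end, for the whole second after the job is handed in: The knob is screwed home on the lid and released: its foot within 1.5 mm of the lid's top face, its axis within 4 mm of the screw and within 4 degrees of upright; the mug still standing (horizontal distance between knob_mid and screw_foot below 0.004 m and z of knob_mid in the frame of screw_foot below 0.0265 m and angle between knob_mid's own z axis and vertical below 0.07 rad and angle between mug's own z axis and vertical below 0.2 rad); the robot touches nothing.
It fails at once if the lid is bent down by more than 4 mm (about 32 N): it cracks (distance of screw_foot from where it was at the start of the episode above 0.004 m).
It fails at once if the mug is knocked over (angle between mug's own z axis and vertical above 0.5 rad).
It also fails if it takes over 72 s, if anything falls off the work surface, if the arm or the gripper's body presses on something with over 40 N, if the wrist force passes 120 N, or if a joint passes its speed limit or range.

## Robot

A 6-joint arm with a two-finger parallel gripper is mounted at the origin on a cart in front of the work surface, level with it; the furniture and walls round the work are solid. World frame = base frame: x ahead of the robot, y to its left, z up, the work surface at z = 0. Lengths are in m, angles in rad, forces in N, time in s.
With the tool pointing down it reaches from about 0.35 to 0.975 m from the base axis. Payload 4.9 kg.
Tool frame: the origin (TCP) lies at the very end of the fingers, on their centre line; the grasp point (between the pads) lies 19 mm behind it; z points along the fingers, x is the direction in which the jaws open and shut, and the axes are right-handed (so a half turn about z gives the same grasp; the last joint's range is limited). The gripper opens to 85 mm and grips with 20 to 120 N. Pads are 22 mm wide; open, the fingers measure 114 mm over their backs; the gripper's body (76 mm by 85 mm) begins 54 mm behind the grasp point. The pads swing forward as they close: fully open they stand 13 mm farther back than shut.
Start: joints at [1.007, 0.053, 1.613, -0, 1.476, -0.119], TCP at [0.269, 0.564, 0.2] pointing down, gripper open.
Joint ranges: [-3.01, 3.01], [-1.01, 2.22], [0.06, 2.58], [-1.02, 4.17], [0.09, 2.62], [-3.14, 3.14]. Speed limits (rad/s): [2.57, 2.57, 3.14, 3.14, 3.14, 3.14].

## Interface

Orientations are given as a unit quaternion [w, x, y, z].
In Python, from plant import * gives the robot as it stands.
- The arm moves only by the shell command python3 -m inch 'ROWS'. ROWS is text: rows parted by semicolons, each of 7 numbers parted by spaces: the shift along the tool's x, y, z in m, then the turn, a rotation vector about the tool's x, y, z in rad, then the closure, from 0 (fully open) to 1 (shut). A call has 1 to 10 rows; each row shifts and turns the commanded pose from where the row before left it, along the tool's axes as they then stand; what a row does not reach is not made up. A row lasts 1/12 s, in which the tool goes at most 41.7 mm and 7.16 degrees, less where a joint would pass 70% of its speed; a pose out of reach is approached as far as the arm can. A call with a gripper value outside its range is refused whole. The fingers move at their own pace and stop on an object; the grip force is fixed at half the most. Time passes only in rows, so rows that do not move let the fingers close. It gives the time, the measured TCP pose, the force and the opening at its end, in the units of the state.
- state(): the state, without advancing time (a new reading comes with each control period).
- grab_frame(name): name is "scene" or "top" or "wrist"; returns the picture (420x560x3 uint8, blue, green, red); there is no depth.
- camera_info(name): a dict with "vertical_fov" (degrees; the focal length in pixels is half the picture's height over the tangent of half this angle, whatever the lens; pixels are square), "cx", "cy" (the principal point, pixels), "k1" (the pictures are not rectified: a ray, as slopes to the right and down, at radius r is drawn at 1 + k1 r^2 times it, then the intrinsics apply), "origin" and "rotation" of the camera in the world. Camera axes: x right, y down, z forward; pixel columns grow to the right and rows downward; lengths in m; the calibration is good to about 2 mm. A picture is of the moment at which its call begins: read the wrist's pose just before it. camera_info takes no time and is no camera call; for the wrist camera it gives the pose at the moment of the call.
- job_done(): hands the job in, once; it reports no verdict.
The state is a dict: "time": time; "joint_pos": joint angles; "joint_vel": joint speeds; "joint_efforts": joint torques, N m; "tool_pos": TCP position; "tool_rot": TCP orientation; "contact_force": force on the tool from outside, world axes, zero at the start; "ft_torque": the same for the moment, N m; "gripper_width": opening from 0.0 (shut) to 1.0 (fully open).
Only numpy, scipy, OpenCV 4.12 (cv2) and the standard library are available. Lean on these libraries where they do the work, as an engineer would, in place of code of your own. Each camera call takes 0.05 s, during which the arm holds its last target.

## Working session

There is one attempt and no reset: what is moved stays moved. The work goes in short steps, Python scripts to look and compute and a shell command to move; the robot and the scene stay as the last step left them, time stands still between calls to the robot, and variables do not carry over. Pictures are saved under pics/ and viewed, and the job is handed in when it is done.

```bash
ls; mkdir -p pics; cat > h.py <<'E'
from plant import *
import numpy as np, cv2
def ray(info,u,v):
    f=210/np.tan(np.radians(info["vertical_fov"])/2)
    K=np.array([[f,0,info["cx"]],[0,f,info["cy"]],[0,0,1]])
    p=cv2.undistortPoints(np.array([[[u,v]]],float),K,np.array([info["k1"],0,0,0.]),None,None)[0,0]
    # OpenCV: distorted = x(1+k1 r^2) same model
    R=np.array(info["rotation"])
    if R.shape!=(3,3):
        from scipy.spatial.transform import Rotation as Ro
        R=Ro.from_quat([R[1],R[2],R[3],R[0]]).as_matrix()
    return np.array(info["origin"]),R@np.array([p[0],p[1],1])
def at_z(info,u,v,z):
    o,d=ray(info,u,v); return o+d*(z-o[2])/d[2]
def proj(info,P):
    f=210/np.tan(np.radians(info["vertical_fov"])/2)
    R=np.array(info["rotation"]);
    if R.shape!=(3,3):
        from scipy.spatial.transform import Rotation as Ro
        R=Ro.from_quat([R[1],R[2],R[3],R[0]]).as_matrix()
    q=R.T@(np.array(P)-np.array(info["origin"])); x,y=q[0]/q[2],q[1]/q[2]; k=1+info["k1"]*(x*x+y*y)
    return f*x*k+info["cx"],f*y*k+info["cy"]
def snap(n,f):
    im=grab_frame(n); cv2.imwrite("pics/"+f+".png",im); return im
E
python3 - <<'E'
from h import *
for n in ("scene","top","wrist"):
    print(n,camera_info(n)); snap(n,n+"0")
print(state())
E
```

```text
pics
scene {'vertical_fov': 47.21754956594019, 'cx': 282.56639393688744, 'cy': 210.32054904440022, 'k1': -0.13813573256734038, 'origin': array([ 0.3122868 , -0.36368173,  0.77080993]), 'rotation': array([-0.32998245,  0.91808727, -0.20341651,  0.08275909])}
top {'vertical_fov': 50.73041636691123, 'cx': 276.5834814202523, 'cy': 210.638541211144, 'k1': -0.11190397822293315, 'origin': array([0.43726762, 0.14838719, 1.1103842 ]), 'rotation': array([-0.04480216,  0.71376444, -0.69710792,  0.05073106])}
wrist {'vertical_fov': 67.58121560037017, 'cx': 282.44749157970153, 'cy': 212.52292460398576, 'k1': -0.015311219555333539, 'origin': array([0.1919064 , 0.60045725, 0.37312461]), 'rotation': array([0.14052022, 0.83395295, 0.52638022, 0.087752  ])}
{'time': 0.15, 'joint_pos': array([ 1.00701080e+00,  5.32060176e-02,  1.61396850e+00, -3.46207684e-06,
        1.47597104e+00, -1.18996928e-01]), 'joint_vel': array([-2.43027611e-04, -5.59023878e-05, -5.06692079e-03, -1.14443127e-03,
       -3.20844002e-04, -3.89773704e-04]), 'joint_efforts': array([ 6.34320822e-04, -3.94248855e+01, -3.70718586e+01, -1.10841127e-04,
        4.75297784e-03,  1.63218789e-05]), 'tool_pos': array([0.26863437, 0.56374397, 0.198551  ]), 'tool_rot': array([ 3.35089932e-04,  8.45655338e-01,  5.33728814e-01, -7.00425513e-04]), 'contact_force': array([ 0.79949179, -0.0201348 ,  0.56221064]), 'ft_torque': array([ 0.00719223, -0.01828231,  0.02109745]), 'gripper_width': 1.0000057279716994}
```

View pics/scene0.png

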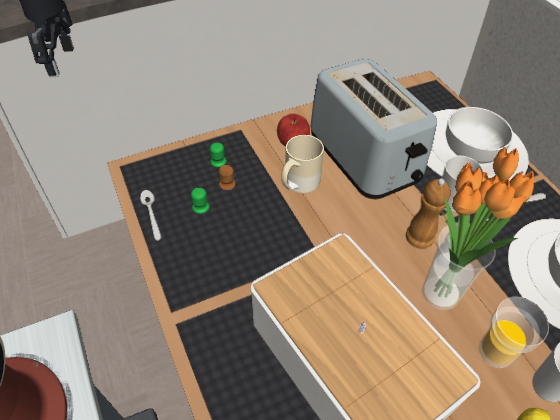

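View pics/top0.png

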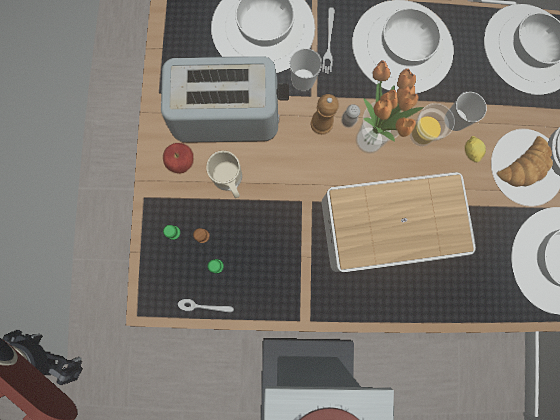

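View pics/wrist0.png

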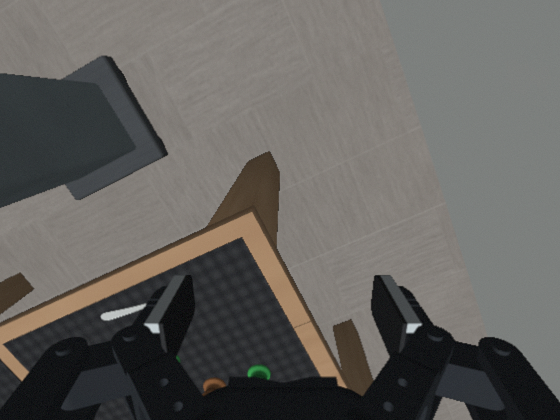

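The wooden knob is the brown one at top (201,236) / scene (227,178), with green look-alikes on each side. The screw is at top (404,220) / scene (362,327), and the mug is at top (224,168). I'll zoom in and triangulate.

```bash
python3 - <<'E'
from h import *
t=cv2.imread("pics/top0.png"); s=cv2.imread("pics/scene0.png")
def crop(im,u,v,r=25): return cv2.resize(im[v-r:v+r,u-r:u+r],(380,280*380//280),interpolation=cv2.INTER_CUBIC)
a=np.vstack([np.hstack([crop(t,201,236),crop(t,404,220)])]);b=np.hstack([crop(s,227,178),crop(s,362,327)])
cv2.imwrite("pics/crops.png",cv2.resize(np.vstack([a,b]),(600,600)))
def blob(im,u,v,r=20):
    c=im[v-r:v+r,u-r:u+r]; h=cv2.cvtColor(c,cv2.COLOR_BGR2HSV)
    m=((h[...,0]<18)&(h[...,1]>120)&(h[...,2]>60)).astype(np.uint8)
    n,l,st,ce=cv2.connectedComponentsWithStats(m); k=1+np.argmax(st[1:,4]); return ce[k]+[u-r,v-r],st[k]+np.array([u-r,v-r,0,0,0])
print(blob(t,201,236)); print(blob(s,227,178))
ti=camera_info("top"); si=camera_info("scene")
c1,_=blob(t,201,236); c2,_=blob(s,227,178)
def tri(p,q):
    o1,d1=ray(ti,*p);o2,d2=ray(si,*q)
    ab=np.linalg.lstsq(np.c_[d1,-d2],o2-o1,rcond=None)[0]
    A=o1+ab[0]*d1;B=o2+ab[1]*d2;print((A+B)/2,np.linalg.norm(A-B))
tri(c1,c2); tri((404,220),(362,327))
print(at_z(ti,*c1,.04),at_z(si,*c2,.027),at_z(ti,404,220,.15),at_z(si,362,327,.145))
for e in ((329,188),(460,173),(474,256),(341,272)): print(at_z(ti,*e,.128))
print('mug',at_z(ti,224,165,.1))
E
```

```text
(array([200.95081967, 235.13934426]), array([194, 229,  15,  14, 122]))
(array([226.3245614 , 177.30994152]), array([219, 165,  17,  25, 342]))
[0.51991166 0.32564206 0.02407346] 0.0002636336613407411
[ 0.55476185 -0.14127363  0.14658553] 0.0007955192538304521
[0.51857424 0.32307603 0.04      ] [0.51922592 0.32291058 0.027     ] [ 0.55397697 -0.1400753   0.15      ] [ 0.55577212 -0.14082423  0.145     ]
[0.62552047 0.02437497 0.128     ]
[ 0.66957635 -0.28232638  0.128     ]
[ 0.47788246 -0.30928485  0.128     ]
[ 0.43763883 -0.00379288  0.128     ]
mug [0.67950791 0.26689063 0.1       ]
```

View pics/crops.png

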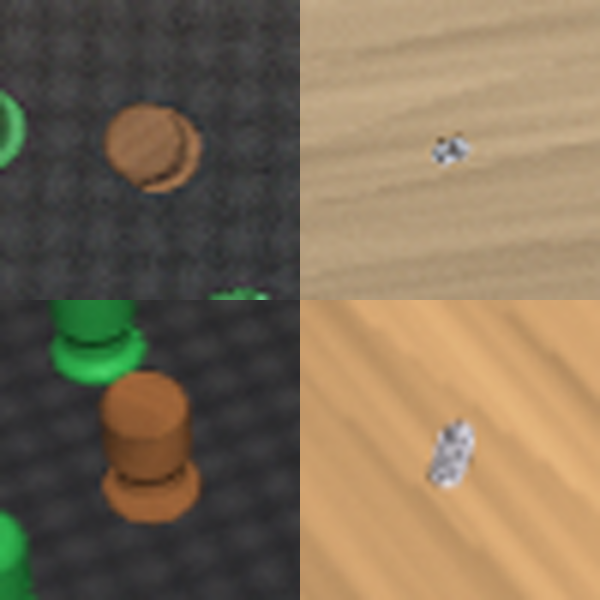

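```bash
python3 -m inch '-0.0122 0.0366 0 0 0 0 0; -0.0122 0.0366 0 0 0 0 0; -0.0122 0.0366 0 0 0 0 0; -0.0122 0.0366 0 0 0 0 0; -0.0122 0.0366 0 0 0 0 0; -0.0122 0.0366 0 0 0 0 0; -0.0122 0.0366 0 0 0 0 0; -0.0122 0.0366 0 0 0 0 0; -0.0122 0.0366 0 0 0 0 0'; python3 -m inch '0 0 0 0 0 -0.12 0.2; 0 0 0 0 0 -0.12 0.2; 0 0 0 0 0 -0.12 0.2; 0 0 0 0 0 -0.12 0.2; 0 0 0 0 0 -0.12 0.2; 0 0 0 0 0 -0.12 0.2; 0 0 0 0 0 -0.12 0.2; 0 0 0 0 0 -0.12 0.2; 0 0 0 0 0 -0.12 0.2; 0 0 0 0 0 -0.12 0.2'; python3 -m inch '0 0 0 0 0 -0.11 0.2; 0 0 0 0 0 -0.11 0.2; 0 0 0 0 0 0 0.2; 0 0 0 0 0 0 0.2'
cat >> h.py <<'E'
from scipy.spatial.transform import Rotation as Ro
def TR(s):
    q=s["tool_rot"]; return Ro.from_quat([q[1],q[2],q[3],q[0]]).as_matrix()
def rep(target=None,yaw=None):
    s=state(); R=TR(s); y=np.arctan2(R[1,0],R[0,0])
    print("t",round(s["time"],2),"p",s["tool_pos"].round(4),"yaw",y.round(3),"z",R[:,2].round(4),"j1,j6",s["joint_pos"][[0,5]].round(3),"F",s["contact_force"].round(1),"w",round(float(s["gripper_width"]),3))
    if target is not None: print("tool delta",(R.T@(np.array(target)-s["tool_pos"])).round(4))
    # level error as tool rotvec
    d=np.array([0,0,-1.]); c=R.T@np.cross(R[:,2],d); print("level rotvec",c.round(4))
    return s
E
python3 - <<'E'
from h import *
rep((.519,.323,.2)); wi=camera_info("wrist"); snap("wrist","w1"); print(wi)
print(proj(wi,(.519,.323,.05)))
E
```

```text
time: 0.9
tool_pos: [0.5199, 0.3217, 0.1992]
tool_rot: [-0.0, 0.846, 0.534, -0.0]
contact_force: [0.9, 0.3, 0.2]
gripper_width: 0.994
time: 1.73
tool_pos: [0.5188, 0.3232, 0.199]
tool_rot: [-0.0, 0.394, 0.919, -0.0]
contact_force: [-0.3, 0.5, 0.7]
gripper_width: 0.8
time: 2.07
tool_pos: [0.5188, 0.3232, 0.1991]
tool_rot: [-0.0, 0.295, 0.956, -0.0]
contact_force: [-0.4, 0.4, 0.4]
gripper_width: 0.802
t 2.07 p [0.5188 0.3232 0.1991] yaw 2.543 z [-6.e-04 -3.e-04 -1.e+00] j1,j6 [ 0.435 -2.108] F [-0.4  0.4  0.4] w 0.802
tool delta [-0.0003 -0.0001 -0.0009]
level rotvec [-0.0006 -0.0003 -0.    ]
{'vertical_fov': 67.58121560037017, 'cx': 282.44749157970153, 'cy': 212.52292460398576, 'k1': -0.015311219555333539, 'origin': array([0.47073351, 0.25369233, 0.37389647]), 'rotation': array([0.04858002, 0.29080391, 0.94231738, 0.1584646 ])}
(np.float64(281.48793079847644), np.float64(188.0118397097153))
```

View pics/w1.png

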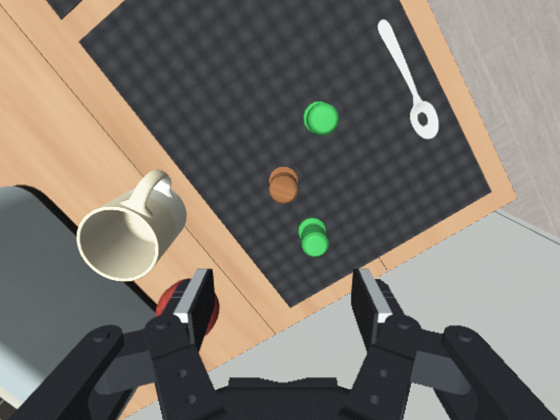

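The wrist view shows the knob's top at (283,187). My prediction was (281.5,188), so the position agrees to about 1 mm. Both green look-alikes and the mug are clear of the jaw line. Refining the centre, then descending.

```bash
python3 - <<'E'
from h import *
wi=camera_info("wrist"); im=cv2.imread("pics/w1.png")
c=im[155:215,250:315]; cv2.imwrite("pics/w1c.png",cv2.resize(c,None,fx=8,fy=8,interpolation=cv2.INTER_CUBIC))
print(at_z(wi,283.5,186,.05)); rep()
E
```

```text
[0.51606539 0.32243097 0.05      ]
t 2.12 p [0.5188 0.3232 0.1992] yaw 2.543 z [-5.e-04 -2.e-04 -1.e+00] j1,j6 [ 0.435 -2.108] F [ 0.2  0.4 -0.3] w 0.804
level rotvec [-0.0005 -0.0003  0.    ]
```

View pics/w1c.png

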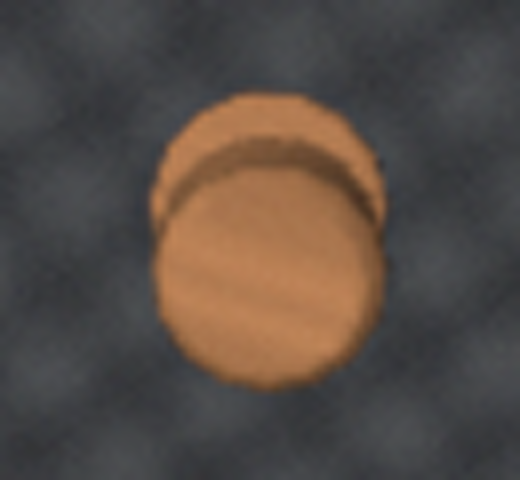

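```bash
python3 - <<'E'
from h import *
wi=camera_info("wrist")
print(at_z(wi,283.5,189.2,.046),at_z(wi,283.3,180.7,.004)); rep((.5185,.323,.016))
E
```

```text
[0.51862026 0.32621358 0.046     ] [0.51900157 0.32662275 0.004     ]
t 2.12 p [0.5188 0.3232 0.1992] yaw 2.543 z [-5.e-04 -2.e-04 -1.e+00] j1,j6 [ 0.435 -2.108] F [ 0.2  0.4 -0.3] w 0.804
tool delta [ 1.000e-04 -3.000e-04  1.832e-01]
level rotvec [-0.0005 -0.0003  0.    ]
```

```bash
python3 -m inch '0.001 0.0016 0.03 0 0 0 0.2; 0 0 0.03 0 0 0 0.2; 0 0 0.03 0 0 0 0.2; 0 0 0.03 0 0 0 0.2; 0 0 0.02 0 0 0 0.2; 0 0 0 0 0 0 0.2'; python3 - <<'E'
from h import *
rep(); wi=camera_info("wrist"); snap("wrist","w2"); snap("scene","s2")
E
```

```text
time: 2.62
tool_pos: [0.515, 0.3232, 0.0532]
tool_rot: [-0.004, 0.294, 0.956, -0.004]
contact_force: [-0.7, -0.4, -0.8]
gripper_width: 0.797
t 2.62 p [0.515  0.3232 0.0532] yaw 2.544 z [-0.0097 -0.0046 -0.9999] j1,j6 [ 0.438 -2.106] F [-0.7 -0.4 -0.8] w 0.797
level rotvec [-0.0093 -0.0054 -0.    ]
```

View pics/w2.png

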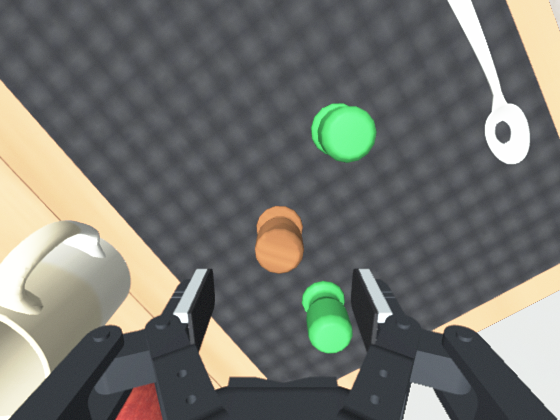

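View pics/s2.png

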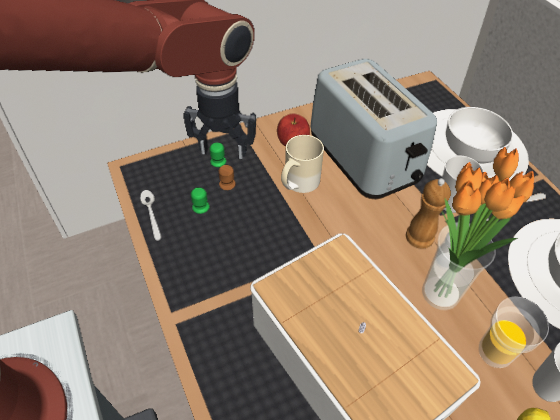

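```bash
python3 - <<'E'
from h import *
s=rep(); wi=camera_info("wrist"); si=camera_info("scene"); print(wi)
R=TR(s)
for d in (0,.035,-.035): print(proj(wi,s["tool_pos"]+R[:,0]*d),proj(si,s["tool_pos"]+R[:,0]*d))
print(at_z(wi,279,249,.046),at_z(wi,279.5,229,.004),at_z(si,226.3,177.3,.027))
print(np.array(R.T@(wi["origin"]-s["tool_pos"])))
q=wi["rotation"];print(R.T@Ro.from_quat([q[1],q[2],q[3],q[0]]).as_matrix())
E
```

```text
t 2.72 p [0.5186 0.325  0.0591] yaw 2.545 z [-1.5e-03 -7.0e-04 -1.0e+00] j1,j6 [ 0.438 -2.107] F [0.5 0.3 0.8] w 0.8
level rotvec [-0.0014 -0.0008  0.    ]
{'vertical_fov': 67.58121560037017, 'cx': 282.44749157970153, 'cy': 212.52292460398576, 'k1': -0.015311219555333539, 'origin': array([0.47083206, 0.25545987, 0.23390078]), 'rotation': array([0.04810278, 0.29009486, 0.94260644, 0.15819036])}
(np.float64(281.3931987145929), np.float64(249.5538241963169)) (np.float64(224.6269703803349), np.float64(166.1221489696716))
(np.float64(338.316742306779), np.float64(249.5193734292779)) (np.float64(208.39280334165306), np.float64(164.1481809139537))
(np.float64(224.4684726254713), np.float64(249.5508995673735)) (np.float64(241.01752580436607), np.float64(168.127546043714))
[0.52329733 0.32897347 0.046     ] [0.52486415 0.33126977 0.004     ] [0.51918865 0.32295987 0.027     ]
[ 0.00061286 -0.08463626 -0.1747248 ]
[[ 9.99999942e-01 -2.64082999e-04  2.12945651e-04]
 [ 1.79795289e-04  9.44869206e-01  3.27447937e-01]
 [-2.87679221e-04 -3.27447880e-01  9.44869199e-01]]
```

```bash
python3 - <<'E'
from h import *
im=snap("scene","s3")
s=rep(); si=camera_info("scene"); wi=camera_info("wrist")
R=TR(s)
for d in (-.034,0,.034):
  for b in (0,-.02):
    u,v=proj(si,s["tool_pos"]+R[:,0]*d+R[:,2]*b); cv2.circle(im,(round(u),round(v)),1,(255,0,255),-1)
cv2.imwrite("pics/s3c.png",cv2.resize(im[100:210,170:290],None,fx=6,fy=6,interpolation=cv2.INTER_CUBIC)[:600])
im=snap("wrist","w3");print(proj(wi,(.519,.3245,.046)))
E
```

```text
t 2.77 p [0.5199 0.3256 0.0609] yaw 2.545 z [ 1.6e-03  7.0e-04 -1.0e+00] j1,j6 [ 0.438 -2.107] F [ 0.2 -0.1 -0.2] w 0.799
level rotvec [0.0015 0.0009 0.    ]
(np.float64(281.6857338580699), np.float64(237.6375006381565))
```

View pics/s3c.png

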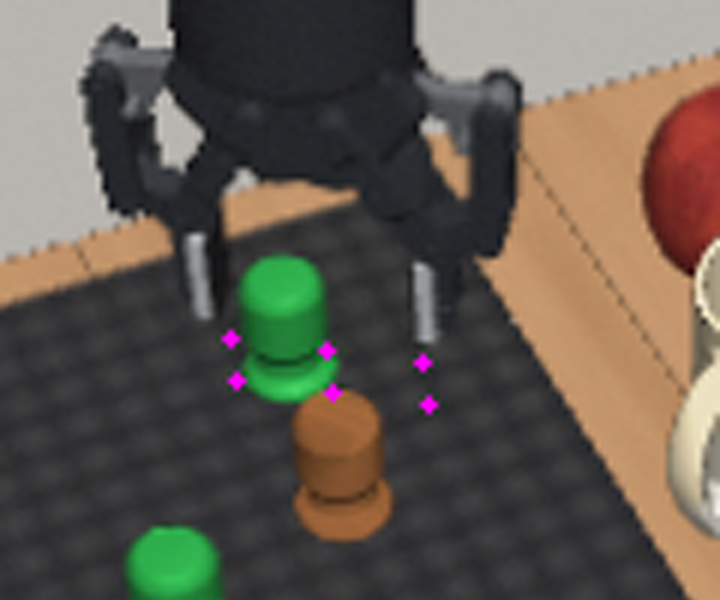

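View pics/w3.png

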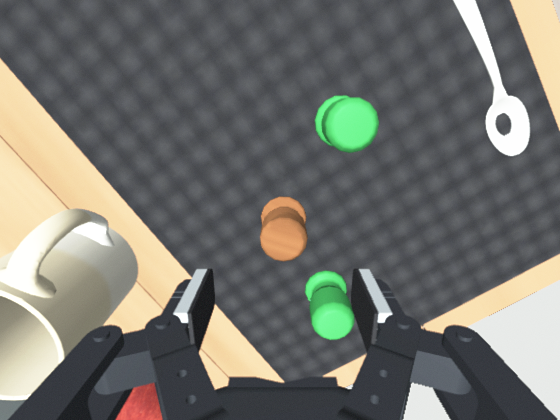

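The silver tips appear about 25–30 mm behind the reported TCP, which is more than I expected. I'll part-close in the air and look again before going down.

```bash
python3 -m inch '0 0 0 0 0 0 0.5; 0 0 0 0 0 0 0.5; 0 0 0 0 0 0 0.5; 0 0 0 0 0 0 0.5;0 0 0 0 0 0 0.5'; python3 - <<'E'
from h import *
im=snap("scene","s4"); s=rep(); si=camera_info("scene"); wi=camera_info("wrist"); R=TR(s)
im2=snap("wrist","w4")
for d in (-.0215,0,.0215):
  for b in (0,-.02):
    for i,I in((si,im),(wi,im2)):
      u,v=proj(i,s["tool_pos"]+R[:,0]*d+R[:,2]*b); cv2.circle(I,(round(u),round(v)),1,(255,0,255),-1)
a=cv2.resize(im[100:200,170:290],None,fx=5,fy=5,interpolation=cv2.INTER_CUBIC)
b=cv2.resize(im2,(560,420));b=b[0:420,160:400]
b=cv2.copyMakeBorder(b,0,80,0,0,0)
cv2.imwrite("pics/c4.png",cv2.resize(np.hstack([a[:500],b]),(800,476)))
E
```

```text
time: 3.23
tool_pos: [0.5193, 0.3253, 0.06]
tool_rot: [0.0, 0.293, 0.956, 0.0]
contact_force: [-0.1, -0.5, 0.1]
gripper_width: 0.504
t 3.28 p [0.5192 0.3252 0.0598] yaw 2.546 z [ 3.e-04  2.e-04 -1.e+00] j1,j6 [ 0.438 -2.108] F [-0.1  0.2  0.5] w 0.501
level rotvec [0.0003 0.0001 0.    ]
```

View pics/c4.png

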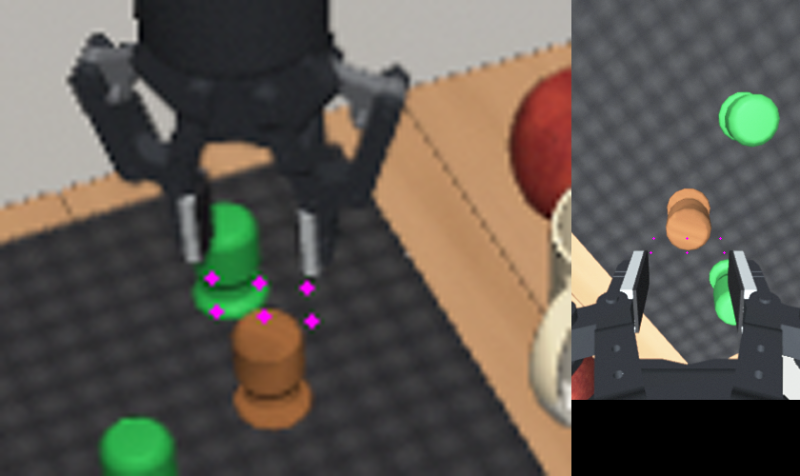

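```bash
python3 -m inch '0 0 0.01 0 0 0 0.35; 0 0 0.01 0 0 0 0.35; 0 0 0.01 0 0 0 0.35; 0 0 0 0 0 0 0.35; 0 0 0 0 0 0 0.35'; python3 - <<'E'
from h import *
im=snap("scene","s5"); s=rep((.519,.325,.016))
im2=snap("wrist","w5"); im3=snap("top","t5")
a=cv2.resize(im[110:210,170:290],None,fx=4.2,fy=4.2,interpolation=cv2.INTER_CUBIC)
b=im2[0:420,130:430]
cv2.imwrite("pics/c5.png",np.hstack([a[:420],b])[:, :800])
E
```

```text
time: 3.75
tool_pos: [0.5178, 0.3246, 0.0275]
tool_rot: [-0.001, 0.293, 0.956, -0.001]
contact_force: [-1.4, -0.1, 0.5]
gripper_width: 0.649
t 3.8 p [0.5186 0.325  0.0285] yaw 2.546 z [-1.5e-03 -7.0e-04 -1.0e+00] j1,j6 [ 0.438 -2.108] F [ 0.  -0.4 -1. ] w 0.65
tool delta [-0.0004  0.0003  0.0125]
level rotvec [-0.0014 -0.0008  0.    ]
```

View pics/c5.png

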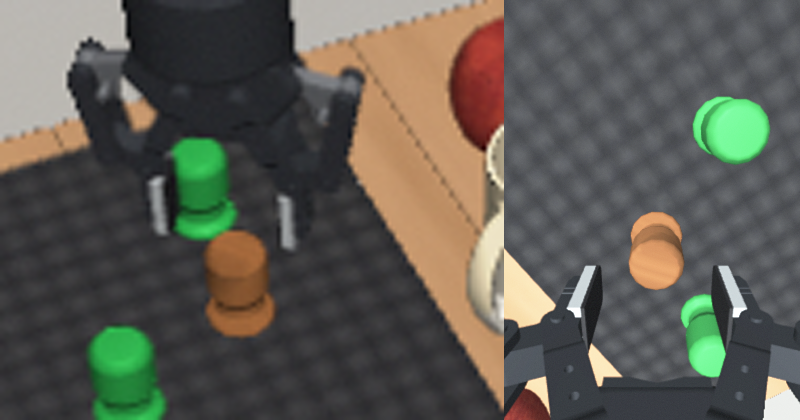

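```bash
python3 -m inch '0 0 0.006 0 0 0 0.35; 0 0 0.006 0 0 0 0.35; 0 0 0 0 0 0 0.35; 0 0 0 0 0 0 0.35'; python3 - <<'E'
from h import *
im=snap("scene","s6"); s=rep((.519,.325,.016))
im2=snap("wrist","w6")
a=cv2.resize(im[110:210,170:290],None,fx=4.2,fy=4.2,interpolation=cv2.INTER_CUBIC)
b=im2[0:420,130:430]
cv2.imwrite("pics/c6.png",np.hstack([a[:420],b])[:, :800])
E
```

```text
time: 4.23
tool_pos: [0.5185, 0.3249, 0.0167]
tool_rot: [-0.001, 0.293, 0.956, -0.0]
contact_force: [-0.5, 0.9, -0.8]
gripper_width: 0.649
t 4.28 p [0.5188 0.3251 0.0171] yaw 2.546 z [-6.e-04 -3.e-04 -1.e+00] j1,j6 [ 0.438 -2.108] F [-0.1  0.8 -0. ] w 0.649
tool delta [-0.0002  0.      0.0011]
level rotvec [-0.0006 -0.0004  0.    ]
```

View pics/c6.png

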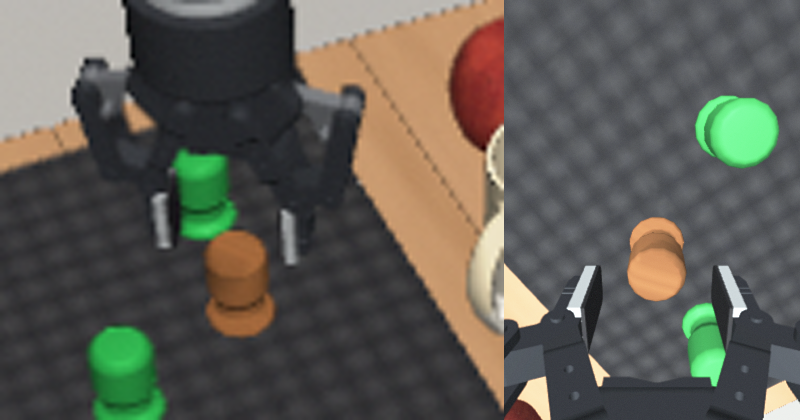

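```bash
python3 -m inch '0 0 0.007 0 0 0 0.35; 0 0 0 0 0 0 0.5; 0 0 0 0 0 0 0.6; 0 0 0 0 0 0 0.7; 0 0 0 0 0 0 0.8; 0 0 0 0 0 0 1; 0 0 0 0 0 0 1; 0 0 0 0 0 0 1'; python3 - <<'E'
from h import *
im=snap("scene","s7"); s=rep((.519,.325,.016))
im2=snap("wrist","w7")
a=cv2.resize(im[110:210,170:290],None,fx=4.2,fy=4.2,interpolation=cv2.INTER_CUBIC)
b=im2[0:420,130:430]
cv2.imwrite("pics/c7.png",np.hstack([a[:420],b])[:, :800])
E
```

```text
time: 5.0
tool_pos: [0.5191, 0.3252, 0.0105]
tool_rot: [-0.0, 0.293, 0.956, 0.0]
contact_force: [-0.3, -0.6, -0.4]
gripper_width: 0.333
t 5.05 p [0.519  0.3252 0.0104] yaw 2.546 z [-1.e-04 -1.e-04 -1.e+00] j1,j6 [ 0.438 -2.108] F [ 0.1  0.2 -0.6] w 0.333
tool delta [-0.0001 -0.0002 -0.0056]
level rotvec [-0.0001 -0.0001  0.    ]
```

View pics/c7.png

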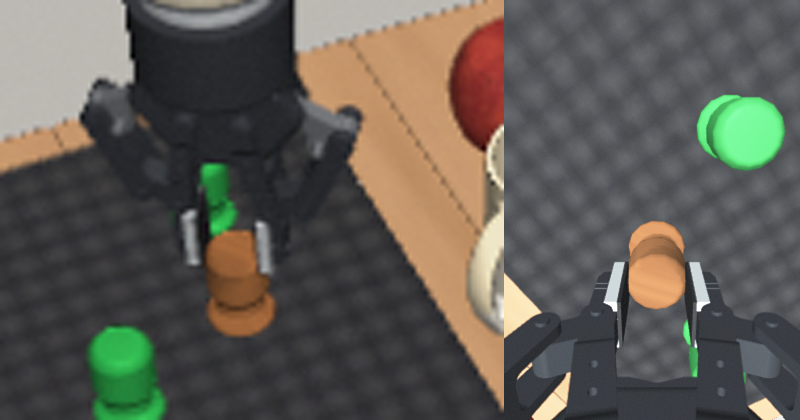

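```bash
python3 - <<'E'
from h import *
im=cv2.imread("pics/s7.png"); s=rep(); si=camera_info("scene"); wi=camera_info("wrist"); R=TR(s)
im2=cv2.imread("pics/w7.png")
a=cv2.resize(im[130:190,190:270],None,fx=6,fy=6,interpolation=cv2.INTER_CUBIC)
b=cv2.resize(im2[200:340,210:350],None,fx=2.2,fy=2.2,interpolation=cv2.INTER_CUBIC)
for d in (-.018,0,.018):
  for bb,col in ((0,(255,0,255)),(-.019,(255,255,0)),(-.038,(0,255,255))):
      P=s["tool_pos"]+R[:,0]*d+R[:,2]*bb
      u,v=proj(si,P); cv2.circle(a,(round((u-190+.5)*6),round((v-130+.5)*6)),3,col,-1)
      u,v=proj(wi,P); cv2.circle(b,(round((u-210)*2.2),round((v-200)*2.2)),3,col,-1)
a=cv2.copyMakeBorder(a,0,max(0,b.shape[0]-a.shape[0]),0,0,0); b=cv2.copyMakeBorder(b,0,a.shape[0]-b.shape[0],0,0,0)
cv2.imwrite("pics/c8.png",np.hstack([a,b]))
E
```

```text
t 5.1 p [0.519  0.3252 0.0105] yaw 2.546 z [-0. -0. -1.] j1,j6 [ 0.438 -2.108] F [-0.5  0.4 -1. ] w 0.329
level rotvec [-0. -0.  0.]
```

View pics/c8.png

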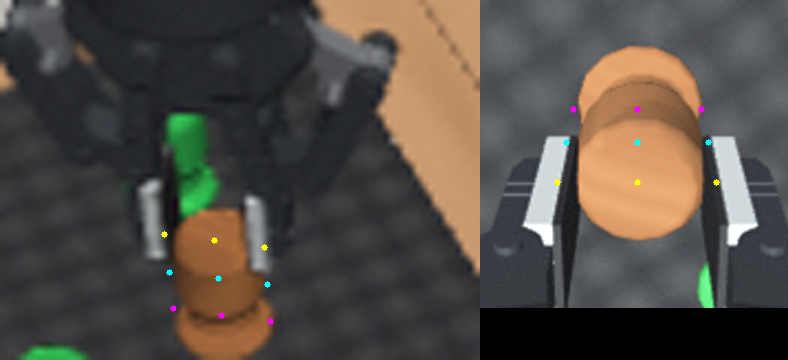

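```bash
python3 -m inch '0 0 -0.004 0 0 0 1; 0 0 -0.008 0 0 0 1; 0 0 -0.02 0 0 0 1; 0 0 -0.02 0 0 0 1; 0 0 0 0 0 0 1'; python3 - <<'E'
from h import *
im=snap("scene","s9"); s=rep()
im2=snap("wrist","w9")
a=cv2.resize(im[100:200,170:290],None,fx=4.2,fy=4.2,interpolation=cv2.INTER_CUBIC)
b=im2[0:420,130:430]
cv2.imwrite("pics/c9.png",np.hstack([a[:420],b])[:, :800])
E
```

```text
time: 5.52
tool_pos: [0.5224, 0.3268, 0.0683]
tool_rot: [0.003, 0.293, 0.956, 0.003]
contact_force: [1.4, 1.1, 1.2]
gripper_width: 0.327
t 5.57 p [0.5215 0.3264 0.0662] yaw 2.546 z [ 0.0061  0.0029 -1.    ] j1,j6 [ 0.438 -2.108] F [ 0.4 -0.3 -0.6] w 0.332
level rotvec [0.0058 0.0034 0.    ]
```

View pics/c9.png

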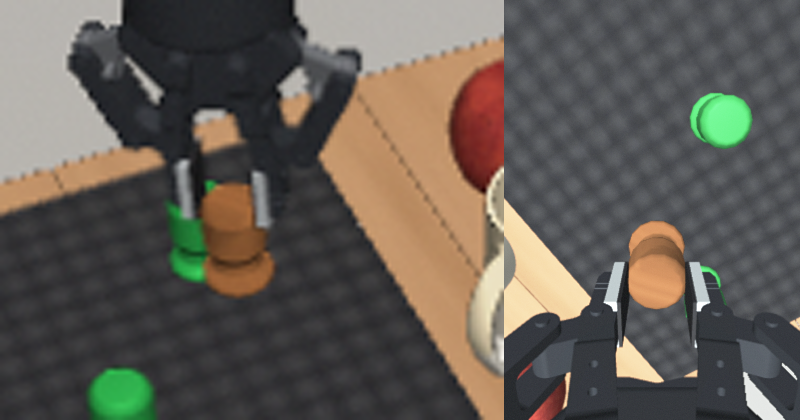

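Lift confirmed: the knob hangs upright between the pads and its shadow side is clear. The look-alikes are undisturbed. Raising it and carrying it to the screw.

```bash
python3 -m inch '0 0 -0.02 0 0 0 1; 0 0 -0.035 0 0 0 1; 0 0 -0.035 0 0 0 1; 0 0 -0.035 0 0 0 1; 0 0 -0.035 0 0 0 1; 0 0 -0.025 0 0 0 1'; python3 -m inch '-0.012 -0.015 0 0 0 0 1; -0.0225 -0.0281 0 0 0 0 1; -0.0225 -0.0281 0 0 0 0 1; -0.0225 -0.0281 0 0 0 0 1; -0.0225 -0.0281 0 0 0 0 1; -0.0225 -0.0281 0 0 0 0 1; -0.0225 -0.0281 0 0 0 0 1; -0.0225 -0.0281 0 0 0 0 1; -0.0225 -0.0281 0 0 0 0 1; -0.0225 -0.0281 0 0 0 0 1'; python3 -m inch '-0.0225 -0.0281 0 0 0 0 1; -0.0225 -0.0281 0 0 0 0 1; -0.0225 -0.0281 0 0 0 0 1; -0.0105 -0.0131 0 0 0 0 1;0 0 0 0 0 0 1;0 0 0 0 0 0 1;0 0 0 0 0 0 1'; python3 - <<'E'
from h import *
s=rep((.555,-.141,.25)); wi=camera_info("wrist")
im=snap("wrist","w10"); print(proj(wi,(.555,-.141,.157)),proj(wi,(.555,-.141,.132)))
snap("top","t10");snap("scene","s10")
E
```

```text
time: 6.12
tool_pos: [0.5193, 0.3253, 0.2497]
tool_rot: [0.001, 0.293, 0.956, 0.0]
contact_force: [0.9, 0.4, 0.5]
gripper_width: 0.333
time: 6.95
tool_pos: [0.5455, -0.0185, 0.2458]
tool_rot: [-0.001, 0.293, 0.956, -0.0]
contact_force: [2.0, -0.2, -1.3]
gripper_width: 0.336
time: 7.53
tool_pos: [0.5559, -0.1405, 0.2463]
tool_rot: [-0.001, 0.293, 0.956, 0.0]
contact_force: [-0.3, 1.1, -0.9]
gripper_width: 0.335
t 7.53 p [ 0.5559 -0.1405  0.2463] yaw 2.546 z [-0.0018  0.0012 -1.    ] j1,j6 [-0.378 -2.924] F [-0.3  1.1 -0.9] w 0.335
tool delta [ 0.0004 -0.0009 -0.0037]
level rotvec [ 0.     -0.0022  0.    ]
(np.float64(281.92689772724094), np.float64(204.18453030338972)) (np.float64(281.9042594793195), np.float64(196.29194573783838))
```

View pics/w10.png

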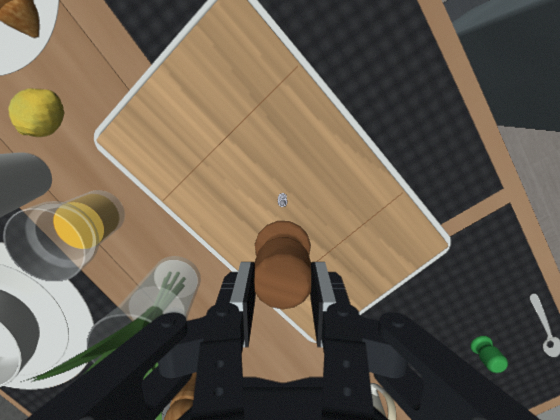

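View pics/s10.png

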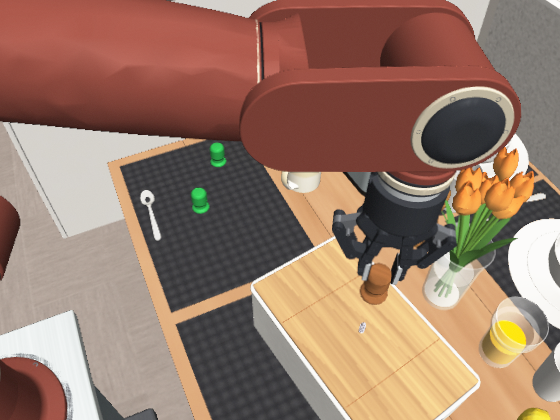

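The screw shows at wrist (282,200), right where I predicted it. The knob foot is at about (282,245). I'll zoom in to measure the offset of the knob axis from the screw.

```bash
python3 - <<'E'
from h import *
im=cv2.imread("pics/w10.png")
cv2.imwrite("pics/w10c.png",cv2.resize(im[185:315,245:320],None,fx=4.6,fy=4.6,interpolation=cv2.INTER_CUBIC))
E
```

```text
(no output)
```

View pics/w10c.png

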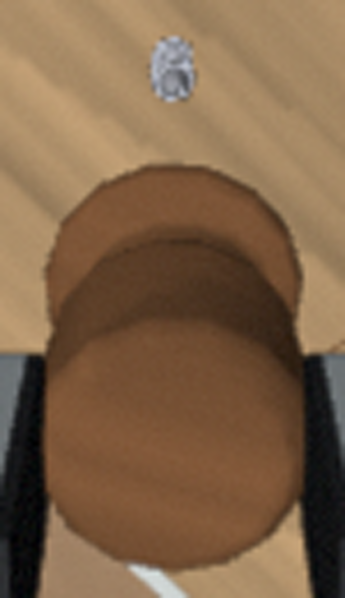

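```bash
python3 - <<'E'
from h import *
wi=camera_info("wrist"); s=rep(); R=TR(s)
def outl(x,y,zf):
    th=np.linspace(0,2*np.pi,73); o={}
    for n,r,h in (("foot",.018,0),("foot5",.018,.005),("h45",.016,.045),("h48",.0145,.048)):
        P=[s["tool_pos"]+R@np.array([x+r*np.cos(t),y+r*np.sin(t),zf-h]) for t in th]
        q=np.array([proj(wi,p) for p in P]); o[n]=(q.min(0).round(1),q.max(0).round(1))
    print(x,y,zf,o)
outl(0,0,.0105); outl(0,.002,.0105); outl(0,0.0,.0125); outl(0,-0.002,.0105)
print("obs foot top 220.9 u 255.4..310.2, head bottom 308.5 u 254.8..310.9")
E
```

```text
t 7.68 p [ 0.5562 -0.14    0.2472] yaw 2.548 z [-4.e-04  3.e-04 -1.e+00] j1,j6 [-0.376 -2.924] F [ 0.4  0.2 -0.5] w 0.334
level rotvec [ 0.0001 -0.0005 -0.    ]
0 0 0.0105 {'foot': (array([253.6, 216.2]), array([309.3, 267.1])), 'foot5': (array([252.9, 219. ]), array([309.9, 270.9])), 'h45': (array([249.9, 250.9]), array([312.5, 305.7])), 'h48': (array([252.3, 256.4]), array([310.1, 306.7]))}
0 0.002 0.0105 {'foot': (array([253.7, 219.2]), array([309.2, 269.8])), 'foot5': (array([253., 222.]), array([309.9, 273.6])), 'h45': (array([250. , 254.5]), array([312.4, 308.8])), 'h48': (array([252.4, 260.1]), array([310., 310.]))}
0 0.0 0.0125 {'foot': (array([253.9, 215.1]), array([309.1, 265.7])), 'foot5': (array([253.2, 217.8]), array([309.7, 269.4])), 'h45': (array([250.3, 249.1]), array([312.2, 303.4])), 'h48': (array([252.6, 254.5]), array([309.7, 304.4]))}
0 -0.002 0.0105 {'foot': (array([253.5, 213.2]), array([309.4, 264.5])), 'foot5': (array([252.8, 215.9]), array([310. , 268.2])), 'h45': (array([249.8, 247.2]), array([312.6, 302.4])), 'h48': (array([252.2, 252.7]), array([310.2, 303.4]))}
obs foot top 220.9 u 255.4..310.2, head bottom 308.5 u 254.8..310.9
```

```bash
python3 -m inch '0.0004 -0.0035 0.02 0 0 0 1; 0 0 0.03 0 0 0 1; 0 0 0.015 0 0 0 1; 0 0 0.004 0 0 0 1; 0 0 0 0 0 0 1; 0 0 0 0 0 0 1'; python3 - <<'E'
from h import *
s=rep(); wi=camera_info("wrist")
w=snap("wrist","w11"); sc=snap("scene","s11"); t=snap("top","t11")
si=camera_info("scene");R=TR(s)
for z in (.132,.158): print(proj(si,(.555,-.141,z)),proj(wi,(.555,-.141,z)))
print(proj(si,s["tool_pos"]+R@np.array([0,.002,.0105])),proj(si,s["tool_pos"]+R@np.array([0,.002,-.0395])))
a=cv2.resize(sc[270:350,315:405],None,fx=4.6,fy=4.6,interpolation=cv2.INTER_CUBIC)
b=cv2.resize(w[170:320,220:350],None,fx=2.45,fy=2.45,interpolation=cv2.INTER_CUBIC)
cv2.imwrite("pics/c11.png",np.hstack([a[:367],b[:367]]))
E
```

```text
time: 8.18
tool_pos: [0.5546, -0.1436, 0.1796]
tool_rot: [0.001, 0.293, 0.956, -0.0]
contact_force: [-0.2, -0.4, 0.3]
gripper_width: 0.333
t 8.18 p [ 0.5546 -0.1436  0.1796] yaw 2.547 z [ 1.3e-03 -5.0e-04 -1.0e+00] j1,j6 [-0.383 -2.93 ] F [-0.2 -0.4  0.3] w 0.333
level rotvec [0.0003 0.0013 0.    ]
(np.float64(360.2580489249466), np.float64(331.29381764407066)) (np.float64(283.08012156510034), np.float64(224.9191432401434))
(np.float64(362.98435558629524), np.float64(323.2066532002448)) (np.float64(283.1124818560081), np.float64(238.83560864983454))
(np.float64(364.9613788569143), np.float64(319.95050597444634)) (np.float64(370.8303771823623), np.float64(302.41494113991826))
```

View pics/c11.png

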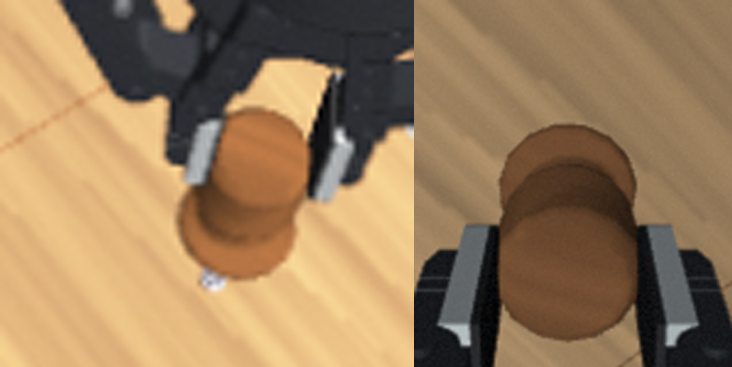

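```bash
python3 - <<'E'
from h import *
si=camera_info("scene");wi=camera_info("wrist");ti=camera_info("top");s=rep();R=TR(s)
p=s["tool_pos"]+R@np.array([0,.002,.0105])
for n,i in(("s",si),("w",wi),("t",ti)):
  p0=np.array(proj(i,p)); print(n,p0,[(np.array(proj(i,p+R[:,k]*.001))-p0).round(2) for k in (0,1)])
# overlay predicted outlines for y offsets on images
def ov(im,i,y,x,col,sc,ox,oy):
  for r,h in ((.018,0),(.018,.005),(.016,.045)):
    q=[]
    for t in np.linspace(0,2*np.pi,60):
      u,v=proj(i,s["tool_pos"]+R@np.array([x+r*np.cos(t),y+r*np.sin(t),.0105-h])); q.append([(u-ox+.5)*sc,(v-oy+.5)*sc])
    cv2.polylines(im,[np.int32(q)],True,col,1)
sc=cv2.imread("pics/s11.png");w=cv2.imread("pics/w11.png");t=cv2.imread("pics/t11.png")
a=cv2.resize(sc[285:345,325:405],None,fx=6,fy=6,interpolation=cv2.INTER_CUBIC); ov(a,si,.002,0,(255,255,0),6,325,285)
b=cv2.resize(w[200:320,230:340],None,fx=3,fy=3,interpolation=cv2.INTER_CUBIC); ov(b,wi,.002,0,(255,255,0),3,230,200)
cv2.imwrite("pics/c12.png",np.hstack([a[:360],b[:360]]))
cv2.imwrite("pics/t11c.png",cv2.resize(t[170:270,350:470],None,fx=5,fy=5))
E
```

```text
t 8.33 p [ 0.5551 -0.1442  0.1807] yaw 2.546 z [ 0.0032 -0.0013 -1.    ] j1,j6 [-0.384 -2.93 ] F [-0.8  0.7 -0.1] w 0.333
level rotvec [0.0007 0.0033 0.    ]
s [365.66416575 319.77728274] [array([-0.72, -0.1 ]), array([ 0.04, -0.64])]
w [281.4410836  245.27966065] [array([ 1.54, -0.  ]), array([0. , 1.4])]
t [407.80739832 217.90807906] [array([-0.25,  0.37]), array([-0.38, -0.27])]
```

View pics/c12.png

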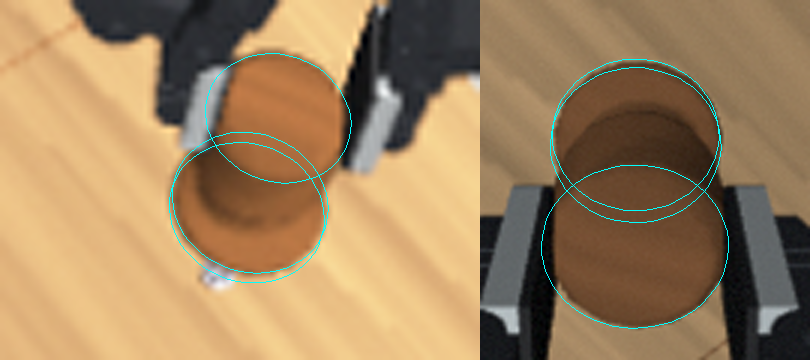

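View pics/t11c.png

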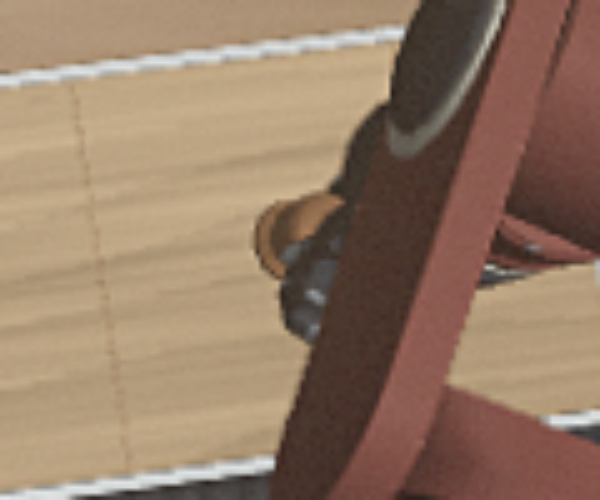

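The predicted outlines (knob offset about 2 mm along tool y) match both views. The head is drawn slightly slimmer than stated, which agrees with the 28 mm opening. Small correction, then descending over the screw while watching the force.

```bash
python3 -m inch '0.001 0.0004 0.003 0 0 0 1; 0 0 0.004 0 0 0 1; 0 0 0.004 0 0 0 1; 0 0 0.003 0 0 0 1; 0 0 0 0 0 0 1'; python3 -m inch '0 0 0.003 0 0 0 1; 0 0 0.003 0 0 0 1; 0 0 0 0 0 0 1'; python3 - <<'E'
from h import *
rep((.5541,-.1429,.15))
E
```

```text
time: 8.75
tool_pos: [0.5531, -0.143, 0.1634]
tool_rot: [-0.0, 0.293, 0.956, 0.0]
contact_force: [1.7, 0.2, -1.5]
gripper_width: 0.33
time: 9.0
tool_pos: [0.5533, -0.143, 0.1578]
tool_rot: [-0.0, 0.293, 0.956, 0.0]
contact_force: [0.6, 0.3, -1.3]
gripper_width: 0.333
t 9.0 p [ 0.5533 -0.143   0.1578] yaw 2.546 z [-4.e-04  2.e-04 -1.e+00] j1,j6 [-0.383 -2.929] F [ 0.6  0.3 -1.3] w 0.333
tool delta [-0.0006  0.0006  0.0078]
level rotvec [-0.0001 -0.0005 -0.    ]
```

No contact force, with the foot at about 0.147 m, below the screw point at 0.157–0.160 m. So the screw is in the hole. Continuing down until contact.

```bash
python3 -m inch '-0.0003 0.0003 0.003 0 0 0 1; 0 0 0.003 0 0 0 1; 0 0 0.001 0 0 0 1; 0 0 0 0 0 0 1;0 0 0 0 0 0 1'; python3 -m inch '0 0 0.001 0 0 0 1; 0 0 0 0 0 0 1;0 0 0 0 0 0 1'; python3 -m inch '0 0 0.001 0 0 0 1; 0 0 0 0 0 0 1;0 0 0 0 0 0 1'
```

```text
time: 9.42
tool_pos: [0.5537, -0.1429, 0.1513]
tool_rot: [-0.0, 0.293, 0.956, -0.0]
contact_force: [-0.0, -0.1, 0.6]
gripper_width: 0.334
time: 9.67
tool_pos: [0.5538, -0.143, 0.1505]
tool_rot: [-0.0, 0.293, 0.956, -0.0]
contact_force: [-0.0, -0.3, -0.4]
gripper_width: 0.333
time: 9.92
tool_pos: [0.5538, -0.143, 0.1495]
tool_rot: [-0.0, 0.293, 0.956, -0.0]
contact_force: [0.7, 0.3, -0.8]
gripper_width: 0.331
```

```bash
python3 -m inch '0 0 0.001 0 0 0 1; 0 0 0 0 0 0 1;0 0 0 0 0 0 1'; python3 -m inch '0 0 0.001 0 0 0 1; 0 0 0 0 0 0 1;0 0 0 0 0 0 1'; python3 -m inch '0 0 0.001 0 0 0 1; 0 0 0 0 0 0 1;0 0 0 0 0 0 1'
```

```text
time: 10.17
tool_pos: [0.5537, -0.1429, 0.1484]
tool_rot: [-0.0, 0.293, 0.956, 0.0]
contact_force: [-0.3, 0.2, -0.5]
gripper_width: 0.333
time: 10.42
tool_pos: [0.5538, -0.1429, 0.1475]
tool_rot: [0.0, 0.293, 0.956, 0.0]
contact_force: [-0.3, 0.7, -0.8]
gripper_width: 0.335
time: 10.67
tool_pos: [0.5541, -0.143, 0.1467]
tool_rot: [0.0, 0.293, 0.956, 0.0]
contact_force: [1.0, 0.8, -0.1]
gripper_width: 0.332
```

```bash
python3 -m inch '0 0 0.001 0 0 0 1; 0 0 0 0 0 0 1;0 0 0 0 0 0 1'; python3 -m inch '0 0 0.001 0 0 0 1; 0 0 0 0 0 0 1;0 0 0 0 0 0 1'; python3 -c "
from h import *
rep()
sc=snap('scene','s13'); cv2.imwrite('pics/s13c.png',cv2.resize(sc[270:350,315:405],None,fx=6,fy=6,interpolation=cv2.INTER_CUBIC))"
```

```text
time: 10.92
tool_pos: [0.5542, -0.1431, 0.1461]
tool_rot: [0.001, 0.293, 0.956, -0.0]
contact_force: [0.8, 0.2, 3.3]
gripper_width: 0.331
time: 11.17
tool_pos: [0.5543, -0.143, 0.1455]
tool_rot: [0.001, 0.293, 0.956, 0.0]
contact_force: [0.6, 1.3, 4.4]
gripper_width: 0.335
t 11.17 p [ 0.5543 -0.143   0.1455] yaw 2.546 z [ 1.2e-03 -2.0e-04 -1.0e+00] j1,j6 [-0.383 -2.929] F [0.6 1.3 4.4] w 0.335
level rotvec [ 0.0005  0.0012 -0.    ]
```

View pics/s13c.png

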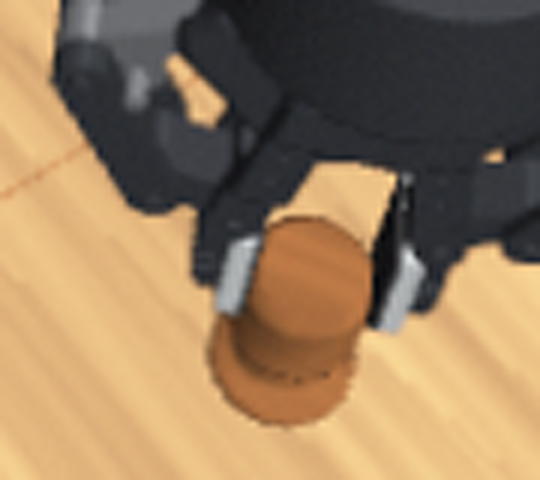

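Contact at TCP z ≈ 0.1464, so the foot is about 4 mm above the lid. Building up the push in small steps.

```bash
python3 -m inch '0 0 0.001 0 0 0 1; 0 0 0 0 0 0 1;0 0 0 0 0 0 1'; python3 -m inch '0 0 0.001 0 0 0 1; 0 0 0 0 0 0 1;0 0 0 0 0 0 1'; python3 -m inch '0 0 0.001 0 0 0 1; 0 0 0 0 0 0 1;0 0 0 0 0 0 1'
```

```text
time: 11.47
tool_pos: [0.5544, -0.1431, 0.1451]
tool_rot: [0.001, 0.293, 0.956, 0.0]
contact_force: [-2.3, 1.6, 7.5]
gripper_width: 0.336
time: 11.72
tool_pos: [0.5545, -0.143, 0.1447]
tool_rot: [0.001, 0.293, 0.956, 0.0]
contact_force: [-2.6, 1.8, 9.8]
gripper_width: 0.334
time: 11.97
tool_pos: [0.5546, -0.143, 0.1443]
tool_rot: [0.001, 0.293, 0.956, 0.0]
contact_force: [-3.0, 2.6, 12.0]
gripper_width: 0.332
```

```bash
python3 -m inch '0 0 0.001 0 0 0 1; 0 0 0.001 0 0 0 1;0 0 0.0005 0 0 0 1; 0 0 0 0 0 0 1; 0 0 0 0 0 0 1'; python3 -m inch '0 0 0.00013 0 0 0.12 1; 0 0 0.00013 0 0 0.12 1; 0 0 0.00013 0 0 0.12 1; 0 0 0.00013 0 0 0.12 1; 0 0 0.00013 0 0 0.12 1'; python3 -c "
from h import *
s=rep();print(s['ft_torque'])"
```

```text
time: 12.38
tool_pos: [0.5549, -0.1431, 0.1434]
tool_rot: [0.001, 0.293, 0.956, 0.0]
contact_force: [-5.8, 4.0, 18.5]
gripper_width: 0.336
time: 12.8
tool_pos: [0.5549, -0.1421, 0.1423]
tool_rot: [0.001, 0.565, 0.825, 0.001]
contact_force: [-5.5, 5.9, 17.2]
gripper_width: 0.331
t 12.8 p [ 0.5549 -0.1421  0.1423] yaw 1.94 z [ 0.0026  0.0016 -1.    ] j1,j6 [-0.382 -2.323] F [-5.5  5.9 17.2] w 0.331
level rotvec [ 0.003  -0.0005 -0.    ]
[1.29726406 0.8263498  0.00321747]
```

It's biting and going down under 17 N. The grip sits 2 mm off the knob axis, so turning about the TCP builds up side force. From here I'll turn about the knob axis instead (x shift per row) and relieve the side load.

```bash
python3 -m inch '0.0005 -0.0001 0.00013 0 0 0.12 1; 0.0005 -0.0001 0.00013 0 0 0.12 1; 0.0005 -0.0001 0.00013 0 0 0.12 1; 0.0005 -0.0001 0.00013 0 0 0.12 1; 0.0005 -0.0001 0.00013 0 0 0.12 1; 0.0005 -0.0001 0.00013 0 0 0.12 1'; python3 -c "
from h import *
s=rep();print((TR(s).T@s['contact_force']).round(1))"
```

```text
time: 13.3
tool_pos: [0.5552, -0.1411, 0.1423]
tool_rot: [0.003, 0.82, 0.573, 0.001]
contact_force: [-2.4, 1.1, 16.9]
gripper_width: 0.338
t 13.3 p [ 0.5552 -0.1411  0.1423] yaw 1.22 z [ 0.0056 -0.0028 -1.    ] j1,j6 [-0.378 -1.599] F [-2.4  1.1 16.9] w 0.338
level rotvec [0.0062 0.0007 0.    ]
[  0.2  -2.5 -16.9]
```

```bash
python3 -m inch '0.0002 -0.0001 0.00013 0 0 0.12 1; 0.0002 -0.0001 0.00013 0 0 0.12 1; 0.0002 -0.0001 0.00013 0 0 0.12 1; 0.0002 -0.0001 0.00013 0 0 0.12 1; 0.0002 -0.0001 0.00013 0 0 0.12 1; 0.0002 -0.0001 0.00013 0 0 0.12 1;0 0 0 0 0 0 1'; python3 -c "
from h import *
s=rep();print((TR(s).T@s['contact_force']).round(1))
sc=snap('scene','s14'); cv2.imwrite('pics/s14c.png',cv2.resize(sc[270:350,315:405],None,fx=6,fy=6,interpolation=cv2.INTER_CUBIC));snap('wrist','w14')"
```

```text
time: 13.88
tool_pos: [0.5554, -0.1403, 0.1418]
tool_rot: [0.002, 0.969, 0.248, 0.002]
contact_force: [-2.1, -0.9, 16.1]
gripper_width: 0.338
t 13.88 p [ 0.5554 -0.1403  0.1418] yaw 0.502 z [ 0.0056 -0.0037 -1.    ] j1,j6 [-0.377 -0.878] F [-2.1 -0.9 16.1] w 0.338
level rotvec [ 0.0059 -0.0032  0.    ]
[ -2.3  -0.1 -16.1]
```

View pics/s14c.png

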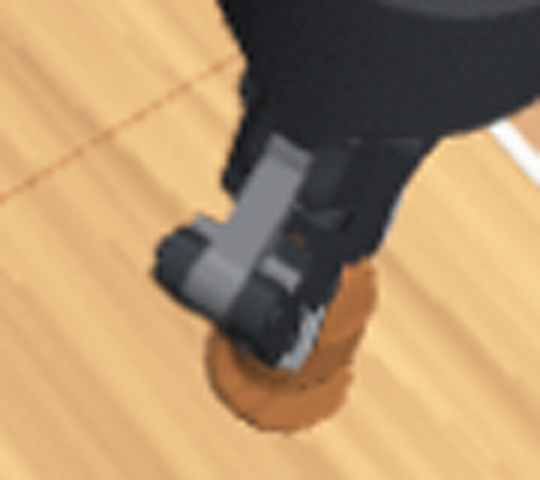

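View pics/w14.png

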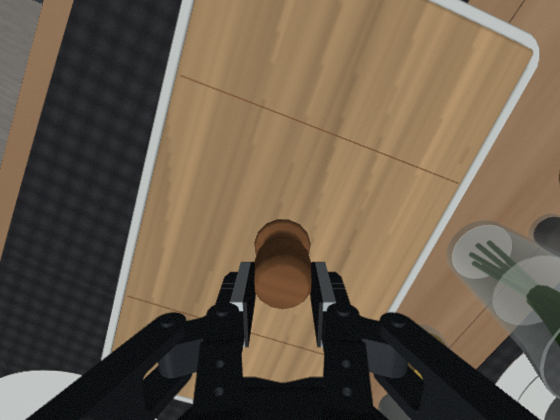

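It's descending at a steady 16–17 N; roughly half the turning is done. Continuing.

```bash
python3 -m inch '0.0002 0 0.00016 0 0 0.12 1; 0.0002 0 0.00016 0 0 0.12 1; 0.0002 0 0.00016 0 0 0.12 1; 0.0002 0 0.00016 0 0 0.12 1; 0.0002 0 0.00016 0 0 0.12 1; 0.0002 0 0.00016 0 0 0.12 1; 0.0002 0 0.00016 0 0 0.12 1; 0.0002 0 0.00016 0 0 0.12 1;0 0 0 0 0 0 1'; python3 -c "
from h import *
s=rep();print((TR(s).T@s['contact_force']).round(1))"
```

```text
time: 14.73
tool_pos: [0.5569, -0.1398, 0.1411]
tool_rot: [0.001, 0.974, -0.227, 0.003]
contact_force: [-5.3, 1.6, 20.6]
gripper_width: 0.332
t 14.73 p [ 0.5569 -0.1398  0.1411] yaw -0.458 z [ 0.0053 -0.0028 -1.    ] j1,j6 [-0.375  0.083] F [-5.3  1.6 20.6] w 0.332
level rotvec [ 0.0002 -0.006   0.    ]
[ -5.3   0.9 -20.7]
```

```bash
python3 -m inch '-0.0002 0 0 0 0 0.12 1; -0.0002 0 0 0 0 0.12 1; 0 0 0.0001 0 0 0.12 1; 0 0 0.0001 0 0 0.12 1; 0 0 0.0001 0 0 0.12 1; 0 0 0.0001 0 0 0.12 1; 0 0 0.0001 0 0 0.12 1; 0 0 0.0001 0 0 0.12 1;0 0 0 0 0 0 1'; python3 -c "
from h import *
s=rep();print((TR(s).T@s['contact_force']).round(1),s['ft_torque'])
snap('scene','s15');w=snap('wrist','w15')
sc=cv2.imread('pics/s15.png');a=cv2.resize(sc[270:350,315:405],None,fx=4.5,fy=4.5);b=cv2.resize(w[190:340,210:350],None,fx=2.4,fy=2.4);cv2.imwrite('pics/c15.png',np.hstack([a[:360],b[:360]]))"
```

```text
time: 15.48
tool_pos: [0.5579, -0.1411, 0.1412]
tool_rot: [-0.001, 0.759, -0.651, 0.005]
contact_force: [-0.5, -2.0, 18.7]
gripper_width: 0.331
t 15.48 p [ 0.5579 -0.1411  0.1412] yaw -1.418 z [ 0.0091 -0.0062 -0.9999] j1,j6 [-0.376  1.043] F [-0.5 -2.  18.7] w 0.331
level rotvec [-0.008  -0.0075  0.    ]
[  2.1   0.7 -18.7] [-0.41221401  0.26357885 -0.01152242]
```

View pics/c15.png

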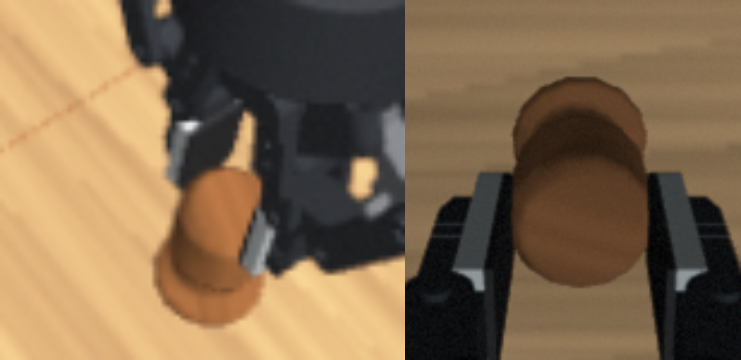

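```bash
python3 -m inch '0.0002 0 0.0001 0 0 0.12 1; 0.0002 0 0.0001 0 0 0.12 1; 0.0002 0 0.0001 0 0 0.12 1; 0.0002 0 0.0001 0 0 0.12 1; 0.0002 0 0.0001 0 0 0.12 1; 0.0002 0 0.0001 0 0 0.12 1; 0.0002 0 0.0001 0 0 0.12 1; 0.0002 0 0.0001 0 0 0.12 1;0 0 0 0 0 0 1'; python3 -c "
from h import *
s=rep();print((TR(s).T@s['contact_force']).round(1),s['ft_torque'])"
python3 -m inch '0.0002 0 0.0001 0 0 0.12 1; 0.0002 0 0.0001 0 0 0.12 1; 0.0002 0 0.0001 0 0 0.12 1; 0.0002 0 0.0001 0 0 0.12 1; 0.0002 0 0.0001 0 0 0.12 1; 0.0002 0 0.0001 0 0 0.12 1; 0 0 0 0 0 0 1'; python3 -c "
from h import *
s=rep();print((TR(s).T@s['contact_force']).round(1),s['ft_torque'])"
```

```text
time: 16.33
tool_pos: [0.557, -0.1427, 0.1406]
tool_rot: [0.002, -0.372, 0.928, -0.004]
contact_force: [-3.8, -1.8, 20.9]
gripper_width: 0.338
t 16.33 p [ 0.557  -0.1427  0.1406] yaw -2.378 z [ 0.0079 -0.0063 -0.9999] j1,j6 [-0.379  2.   ] F [-3.8 -1.8 20.9] w 0.338
level rotvec [-0.01    0.0013  0.    ]
[  4.    1.1 -20.9] [-0.50477178  0.69204012 -0.0111196 ]
time: 16.92
tool_pos: [0.5559, -0.1427, 0.1403]
tool_rot: [0.004, -0.022, 1.0, -0.003]
contact_force: [-4.7, -0.7, 21.3]
gripper_width: 0.335
t 16.92 p [ 0.5559 -0.1427  0.1403] yaw -3.098 z [ 0.0076 -0.0053 -1.    ] j1,j6 [-0.38   2.719] F [-4.7 -0.7 21.3] w 0.335
level rotvec [-0.0057  0.0074 -0.    ]
[  4.5  -0.6 -21.3] [-0.1613215   0.78566074  0.00518368]
```

TCP z = 0.1403 at 21 N. Allowing 2.7 mm of lid bend, that puts the foot within about 0.5 mm of home. The wrist joint is close to its limit, so I'll ease off, release, and look.

```bash
python3 -m inch '-0.0005 0 -0.002 0 0 0 1; -0.0005 0 -0.002 0 0 0 1; 0 0 -0.002 0 0 0 1; 0 0 -0.001 0 0 0 1; 0 0 0 0 0 0 1; 0 0 0 0 0 0 1'; python3 -c "
from h import *
s=rep();print((TR(s).T@s['contact_force']).round(1))"
```

```text
time: 17.42
tool_pos: [0.5555, -0.1421, 0.143]
tool_rot: [0.002, -0.024, 1.0, -0.002]
contact_force: [0.4, -1.8, 8.0]
gripper_width: 0.336
t 17.42 p [ 0.5555 -0.1421  0.143 ] yaw -3.094 z [ 0.0041 -0.0037 -1.    ] j1,j6 [-0.379  2.715] F [ 0.4 -1.8  8. ] w 0.336
level rotvec [-0.0039  0.0039 -0.    ]
[-0.4 -1.8 -8. ]
```

```bash
python3 -m inch '0 0 -0.0015 0 0 0 1; 0 0 -0.001 0 0 0 1; 0 0 0 0 0 0 1; 0 0 0 0 0 0 1'; python3 -m inch '0 0 0 0 0 0 0.35; 0 0 0 0 0 0 0.35; 0 0 0 0 0 0 0.35; 0 0 0 0 0 0 0.35;0 0 0 0 0 0 0.35'; python3 -c "
from h import *
s=rep();print((TR(s).T@s['contact_force']).round(1))"
```

```text
time: 17.75
tool_pos: [0.5551, -0.1414, 0.1439]
tool_rot: [0.002, -0.024, 1.0, -0.001]
contact_force: [3.1, -3.7, 5.2]
gripper_width: 0.334
time: 18.17
tool_pos: [0.5531, -0.1399, 0.1419]
tool_rot: [-0.001, -0.024, 1.0, 0.001]
contact_force: [0.5, -0.3, 0.7]
gripper_width: 0.648
t 18.17 p [ 0.5531 -0.1399  0.1419] yaw -3.094 z [-0.0022  0.0011 -1.    ] j1,j6 [-0.378  2.715] F [ 0.5 -0.3  0.7] w 0.648
level rotvec [ 0.0012 -0.0021  0.    ]
[-0.4 -0.3 -0.7]
```

```bash
python3 -m inch '-0.0029 -0.0014 0 0 0 0 0.35; 0 0 0 0 0 -0.12 0.35; 0 0 0 0 0 -0.12 0.35; 0 0 0 0 0 -0.12 0.35; 0 0 0 0 0 -0.12 0.35; 0 0 0 0 0 -0.12 0.35; 0 0 0 0 0 -0.12 0.35; 0 0 0 0 0 -0.12 0.35; 0 0 0 0 0 -0.12 0.35; 0 0 0 0 0 -0.12 0.35'; python3 -m inch '0 0 0 0 0 -0.12 0.35; 0 0 0 0 0 -0.12 0.35; 0 0 0 0 0 -0.12 0.35; 0 0 0 0 0 -0.12 0.35; 0 0 0 0 0 -0.12 0.35; 0 0 0 0 0 -0.12 0.35; 0 0 0 0 0 -0.12 0.35; 0 0 0 0 0 -0.12 0.35; 0 0 0 0 0 -0.12 0.35; 0 0 0 0 0 -0.12 0.35';  python3 -m inch '0 0 0 0 0 -0.12 0.35; 0 0 0 0 0 -0.12 0.35; 0 0 0 0 0 -0.12 0.35; 0 0 0 0 0 -0.12 0.35; 0 0 0 0 0 -0.12 0.35; 0 0 0 0 0 -0.12 0.35; 0 0 0 0 0 -0.12 0.35; 0 0 0 0 0 0 0.35;0 0 0 0 0 0 0.35;0 0 0 0 0 0 0.35'; python3 -c "
from h import *
s=rep((.556,-.1413,.1419));print((TR(s).T@s['contact_force']).round(1))
sc=snap('scene','s16');w=snap('wrist','w16')
wi=camera_info('wrist');R=TR(s)
a=cv2.resize(sc[270:350,315:405],None,fx=4.5,fy=4.5);b=cv2.resize(w[190:340,210:350],None,fx=2.4,fy=2.4)
for r,h in ((.018,0),(.016,.045)):
    q=[]
    for t in np.linspace(0,2*np.pi,60):
      u,v=proj(wi,(.556+r*np.cos(t),-.1413+r*np.sin(t),.132+h)); q.append([(u-210+.5)*2.4,(v-190+.5)*2.4])
    cv2.polylines(b,[np.int32(q)],True,(255,255,0),1)
cv2.imwrite('pics/c16.png',np.hstack([a[:360],b[:360]]))"
```

```text
time: 19.0
tool_pos: [0.557, -0.1417, 0.1429]
tool_rot: [-0.0, -0.537, 0.844, 0.0]
contact_force: [-0.2, 0.8, 0.1]
gripper_width: 0.65
time: 19.83
tool_pos: [0.557, -0.1417, 0.1429]
tool_rot: [-0.0, 0.919, -0.393, -0.0]
contact_force: [-0.4, 0.7, -1.0]
gripper_width: 0.646
time: 20.67
tool_pos: [0.557, -0.1417, 0.1429]
tool_rot: [-0.0, 1.0, 0.012, -0.0]
contact_force: [-0.0, 0.0, -0.8]
gripper_width: 0.652
t 20.67 p [ 0.557  -0.1417  0.1429] yaw 0.023 z [-2.e-04  1.e-04 -1.e+00] j1,j6 [-0.379 -0.402] F [-0.   0.  -0.8] w 0.652
tool delta [-0.0009 -0.0004  0.001 ]
level rotvec [-0.0001  0.0002  0.    ]
[-0.  -0.   0.8]
```

View pics/c16.png

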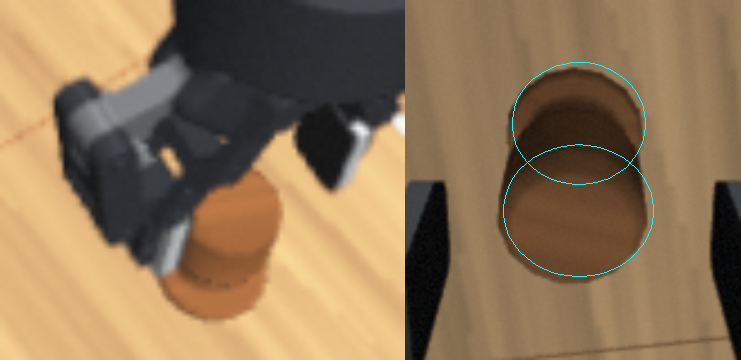

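```bash
python3 -m inch '-0.0018 0.001 0.002 0 0 0 0.35; 0 0 0 0 0 0 0.5; 0 0 0 0 0 0 0.7; 0 0 0 0 0 0 1; 0 0 0 0 0 0 1; 0 0 0 0 0 0 1; 0 0 0 0 0 0 1'; python3 -m inch '0 0 0.002 0 0 0 1; 0 0 0.002 0 0 0 1; 0 0 0.001 0 0 0 1; 0 0 0 0 0 0 1; 0 0 0 0 0 0 1'; python3 -c "
from h import *
s=rep();print((TR(s).T@s['contact_force']).round(1))"
```

```text
time: 21.35
tool_pos: [0.5551, -0.1428, 0.1411]
tool_rot: [0.0, 1.0, 0.013, -0.0]
contact_force: [-0.8, 0.2, 0.3]
gripper_width: 0.341
time: 21.77
tool_pos: [0.5556, -0.1432, 0.1391]
tool_rot: [0.001, 1.0, 0.013, 0.0]
contact_force: [-5.0, 1.5, 12.3]
gripper_width: 0.344
t 21.77 p [ 0.5556 -0.1432  0.1391] yaw 0.026 z [ 9.0e-04 -1.2e-03 -1.0e+00] j1,j6 [-0.382 -0.407] F [-5.   1.5 12.3] w 0.344
level rotvec [ 0.0012 -0.0009  0.    ]
[ -4.9  -1.6 -12.3]
```

```bash
python3 -m inch '-0.001 0 0.001 0 0 0 1; 0 0 0.001 0 0 0 1; 0 0 0.0007 0 0 0 1; 0 0 0 0 0 0 1; 0 0 0 0 0 0 1'; python3 -c "
from h import *
s=rep();print((TR(s).T@s['contact_force']).round(1))"; python3 -m inch '0 0 0.0001 0 0 0.12 1; 0 0 0.0001 0 0 0.12 1; 0 0 0.0001 0 0 0.12 1; 0 0 0.0001 0 0 0.12 1; 0 0 0.0001 0 0 0.12 1; 0 0 0 0 0 0 1'; python3 -c "
from h import *
s=rep();print((TR(s).T@s['contact_force']).round(1))"
```

```text
time: 22.18
tool_pos: [0.5555, -0.1433, 0.1378]
tool_rot: [0.001, 1.0, 0.013, 0.002]
contact_force: [-4.8, 1.9, 13.0]
gripper_width: 0.337
t 22.18 p [ 0.5555 -0.1433  0.1378] yaw 0.026 z [ 0.0031 -0.0014 -1.    ] j1,j6 [-0.382 -0.408] F [-4.8  1.9 13. ] w 0.337
level rotvec [ 0.0015 -0.0031 -0.    ]
[ -4.7  -2.  -13. ]
time: 22.68
tool_pos: [0.5551, -0.1424, 0.1372]
tool_rot: [-0.001, 0.959, -0.285, 0.001]
contact_force: [-8.3, 3.4, 16.7]
gripper_width: 0.342
t 22.68 p [ 0.5551 -0.1424  0.1372] yaw -0.578 z [ 1.9e-03  5.0e-04 -1.0e+00] j1,j6 [-0.382  0.196] F [-8.3  3.4 16.7] w 0.342
level rotvec [-0.0015 -0.0013  0.    ]
[ -8.8   1.6 -16.7]
```

```bash
python3 -m inch '-0.0004 0 0.0002 0 0 0.12 1; -0.0004 0 0.0002 0 0 0.12 1; -0.0004 0 0.0002 0 0 0.12 1; -0.0004 0 0.0002 0 0 0.12 1; -0.0004 0 0.0002 0 0 0.12 1; 0 0 0 0 0 0 1'; python3 -c "
from h import *
s=rep();print((TR(s).T@s['contact_force']).round(1))"; python3 -m inch '0 0 0.0001 0 0 0.12 1; 0 0 0.0001 0 0 0.12 1; 0 0 0.0001 0 0 0.12 1; 0 0 0.0001 0 0 0.12 1; 0 0 0.0001 0 0 0.12 1; 0 0 0 0 0 0 1'; python3 -c "
from h import *
s=rep();print((TR(s).T@s['contact_force']).round(1))"
```

```text
time: 23.18
tool_pos: [0.5551, -0.1416, 0.1371]
tool_rot: [-0.001, 0.832, -0.555, 0.003]
contact_force: [-4.2, 2.7, 15.1]
gripper_width: 0.338
t 23.18 p [ 0.5551 -0.1416  0.1371] yaw -1.178 z [ 0.0058 -0.0011 -1.    ] j1,j6 [-0.38   0.797] F [-4.2  2.7 15.1] w 0.338
level rotvec [-0.0049 -0.0032 -0.    ]
[ -4.1   2.8 -15.2]
time: 23.68
tool_pos: [0.5556, -0.1412, 0.1369]
tool_rot: [0.003, -0.63, 0.776, -0.002]
contact_force: [-3.1, 4.9, 17.9]
gripper_width: 0.338
t 23.68 p [ 0.5556 -0.1412  0.1369] yaw -1.778 z [ 6.8e-03 -3.0e-04 -1.0e+00] j1,j6 [-0.38   1.397] F [-3.1  4.9 17.9] w 0.338
level rotvec [-0.0067  0.0011 -0.    ]
[ -4.1   3.9 -17.9]
```

Z, corrected for lid bend, hasn't dropped over the last 1.2 rad. I'll check that the knob is really turning with the jaws (by its wood grain), then do an unload test.

```bash
python3 -c "
from h import *
s=state();print(s['ft_torque'])
w=snap('wrist','w17')
f=lambda w:cv2.createCLAHE(4,(4,4)).apply(cv2.cvtColor(cv2.resize(w[210:330,240:325],None,fx=2.4,fy=2.4,interpolation=cv2.INTER_CUBIC),cv2.COLOR_BGR2GRAY))
cv2.imwrite('pics/c17.png',np.hstack([f(cv2.imread('pics/'+n+'.png')) for n in('w11','w15','w16','w17')])[:, :800])"; python3 -m inch '0 0 -0.002 0 0 0 1; 0 0 -0.002 0 0 0 1; 0 0 0 0 0 0 1; 0 0 0 0 0 0 1'; python3 -m inch '0 0 -0.002 0 0 0 1;0 0 0 0 0 0 1; 0 0 0 0 0 0 1'
```

```text
[ 0.80217259  0.76777993 -0.00325808]
time: 24.07
tool_pos: [0.5547, -0.141, 0.1384]
tool_rot: [0.002, -0.632, 0.775, -0.001]
contact_force: [-1.1, 2.7, 10.9]
gripper_width: 0.342
time: 24.32
tool_pos: [0.5542, -0.1409, 0.1391]
tool_rot: [0.002, -0.632, 0.775, -0.001]
contact_force: [0.3, 3.2, 7.2]
gripper_width: 0.344
```

View pics/c17.png

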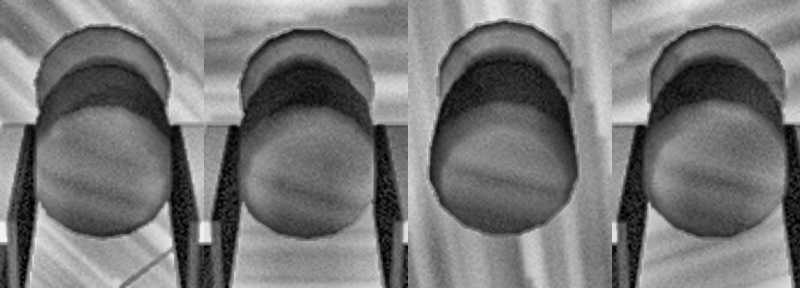

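The grain keeps the same angle to the jaws, so the knob turns with them without slipping. Easing off and releasing, then checking its height by touch.

```bash
python3 -m inch '0 0 -0.0015 0 0 0 1; 0 0 0 0 0 0 1; 0 0 0 0 0 0 1'; python3 -m inch '0 0 0 0 0 0 0.35; 0 0 0 0 0 0 0.35; 0 0 0 0 0 0 0.35; 0 0 0 0 0 0 0.35'; python3 -c "
from h import *
s=rep((.5555,-.1415,.1425))"; python3 -m inch '0 0 -0.01 0 0 0 0.35; 0 0 -0.02 0 0 0 0.35; 0 0 -0.03 0 0 0 0.35; 0 0 -0.03 0 0 0 0.35; 0 0 -0.03 0 0 0 0.35; 0 0 0 0 0 0 1; 0 0 0 0 0 0 1; 0 0 0 0 0 0 1; 0 0 0 0 0 0 1'; python3 -c "
from h import *
s=rep((.5555,-.1415,.1425))
sc=snap('scene','s18');w=snap('wrist','w18')
si=camera_info('scene');wi=camera_info('wrist')
a=cv2.resize(sc[275:350,315:405],None,fx=4.6,fy=4.6,interpolation=cv2.INTER_CUBIC);b=cv2.resize(w[150:270,220:350],None,fx=2.9,fy=2.9,interpolation=cv2.INTER_CUBIC)
for i,im,k,ox,oy in ((si,a,4.6,315,275),(wi,b,2.9,220,150)):
  for r,h in ((.018,0),(.0145,.045)):
    q=[]
    for t in np.linspace(0,2*np.pi,60):
      u,v=proj(i,(.5555+r*np.cos(t),-.1415+r*np.sin(t),.132+h)); q.append([(u-ox+.5)*k,(v-oy+.5)*k])
    cv2.polylines(im,[np.int32(q)],True,(255,255,0),1)
cv2.imwrite('pics/c18.png',np.hstack([a[:345],b[:345]]))"
```

```text
time: 24.57
tool_pos: [0.5538, -0.1409, 0.1395]
tool_rot: [0.001, -0.632, 0.775, -0.0]
contact_force: [2.4, 2.9, 5.8]
gripper_width: 0.338
time: 24.9
tool_pos: [0.552, -0.1416, 0.1377]
tool_rot: [-0.001, -0.632, 0.775, 0.001]
contact_force: [0.7, 0.2, 0.6]
gripper_width: 0.649
t 24.9 p [ 0.552  -0.1416  0.1377] yaw -1.774 z [-2.1e-03 -1.0e-04 -1.0e+00] j1,j6 [-0.381  1.393] F [0.7 0.2 0.6] w 0.649
tool delta [-0.0008 -0.0034 -0.0048]
level rotvec [ 0.002  -0.0005 -0.    ]
time: 25.65
tool_pos: [0.5519, -0.1411, 0.257]
tool_rot: [-0.001, -0.632, 0.775, 0.001]
contact_force: [-0.2, -0.4, 0.2]
gripper_width: 0.087
t 25.65 p [ 0.5519 -0.1411  0.257 ] yaw -1.774 z [-0.0029  0.001  -1.    ] j1,j6 [-0.381  1.393] F [-0.2 -0.4  0.2] w 0.087
tool delta [-0.0003 -0.0039  0.1145]
level rotvec [ 0.003   0.0004 -0.    ]
```

View pics/c18.png

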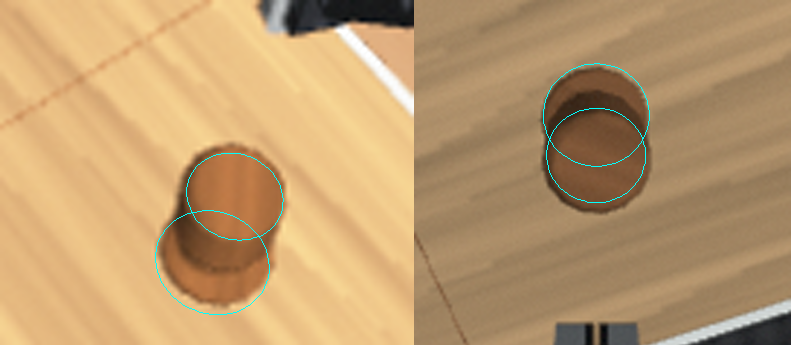

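View pics/s18.png

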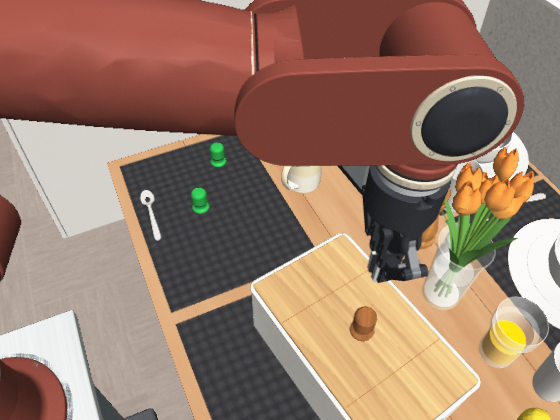

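The knob stands upright on the lid and the mug and look-alikes are undisturbed. Images can't resolve the last millimetre, so I'll touch the knob top and then the lid with the closed fingertips. The difference should be 50 mm.

```bash
python3 -m inch '-0.0003 -0.0039 0.02 0 0 0 1; 0 0 0.025 0 0 0 1; 0 0 0.012 0 0 0 1; 0 0 0.005 0 0 0 1; 0 0 0 0 0 0 1; 0 0 0 0 0 0 1'; python3 -m inch '0 0 0.003 0 0 0 1; 0 0 0.003 0 0 0 1; 0 0 0.003 0 0 0 1; 0 0 0 0 0 0 1; 0 0 0 0 0 0 1'; python3 -m inch '0 0 0.002 0 0 0 1; 0 0 0 0 0 0 1; 0 0 0 0 0 0 1'; python3 -m inch '0 0 0.002 0 0 0 1; 0 0 0 0 0 0 1; 0 0 0 0 0 0 1'
```

```text
time: 26.25
tool_pos: [0.5568, -0.1419, 0.1971]
tool_rot: [-0.0, -0.632, 0.775, -0.0]
contact_force: [0.1, 0.7, 0.4]
gripper_width: -0.001
time: 26.67
tool_pos: [0.5567, -0.1418, 0.1878]
tool_rot: [-0.0, -0.632, 0.775, 0.0]
contact_force: [-0.3, 0.0, -0.2]
gripper_width: -0.001
time: 26.92
tool_pos: [0.5566, -0.1418, 0.1857]
tool_rot: [-0.0, -0.632, 0.775, 0.0]
contact_force: [0.2, -0.5, 0.3]
gripper_width: 0.0
time: 27.17
tool_pos: [0.5566, -0.1418, 0.1836]
tool_rot: [-0.0, -0.632, 0.775, 0.0]
contact_force: [1.0, 0.2, 0.2]
gripper_width: -0.0
```

```bash
for k in 1; do python3 -m inch '0 0 0.001 0 0 0 1; 0 0 0 0 0 0 1; 0 0 0 0 0 0 1'; python3 -m inch '0 0 0.001 0 0 0 1; 0 0 0 0 0 0 1; 0 0 0 0 0 0 1';python3 -m inch '0 0 0.001 0 0 0 1; 0 0 0 0 0 0 1; 0 0 0 0 0 0 1';python3 -m inch '0 0 0.001 0 0 0 1; 0 0 0 0 0 0 1; 0 0 0 0 0 0 1'; done
```

```text
time: 27.42
tool_pos: [0.5567, -0.1418, 0.1827]
tool_rot: [-0.0, -0.632, 0.775, 0.0]
contact_force: [-0.2, 0.1, 0.1]
gripper_width: 0.0
time: 27.67
tool_pos: [0.5566, -0.1418, 0.1817]
tool_rot: [-0.0, -0.632, 0.775, 0.0]
contact_force: [0.2, 0.3, 0.5]
gripper_width: 0.001
time: 27.92
tool_pos: [0.5566, -0.1418, 0.1807]
tool_rot: [-0.0, -0.632, 0.775, 0.0]
contact_force: [0.2, 0.1, 0.4]
gripper_width: 0.0
time: 28.17
tool_pos: [0.5566, -0.1418, 0.1797]
tool_rot: [-0.0, -0.632, 0.775, 0.0]
contact_force: [0.1, -0.1, -0.2]
gripper_width: -0.005
```

```bash
python3 -m inch '0 0 0.0015 0 0 0 1; 0 0 0 0 0 0 1; 0 0 0 0 0 0 1'; python3 -m inch '0 0 0.0015 0 0 0 1; 0 0 0 0 0 0 1; 0 0 0 0 0 0 1';python3 -m inch '0 0 0.0015 0 0 0 1; 0 0 0 0 0 0 1; 0 0 0 0 0 0 1';python3 -m inch '0 0 0.0015 0 0 0 1; 0 0 0 0 0 0 1; 0 0 0 0 0 0 1'; python3 -c "
from h import *
sc=snap('scene','s19');w=snap('wrist','w19')
a=cv2.resize(sc[255:350,315:425],None,fx=4,fy=4,interpolation=cv2.INTER_CUBIC);b=cv2.resize(w[170:310,210:350],None,fx=2.7,fy=2.7,interpolation=cv2.INTER_CUBIC)
cv2.imwrite('pics/c19.png',np.hstack([a[:378],b[:378,:]])[:375])"
```

```text
time: 28.42
tool_pos: [0.5566, -0.1418, 0.1782]
tool_rot: [-0.0, -0.632, 0.775, 0.0]
contact_force: [0.2, 0.2, -0.1]
gripper_width: -0.005
time: 28.67
tool_pos: [0.5566, -0.1418, 0.1767]
tool_rot: [-0.0, -0.632, 0.775, 0.0]
contact_force: [-0.5, -0.7, -0.1]
gripper_width: 0.004
time: 28.92
tool_pos: [0.5566, -0.1418, 0.1751]
tool_rot: [-0.0, -0.632, 0.775, 0.0]
contact_force: [0.2, -0.5, 0.1]
gripper_width: 0.001
time: 29.17
tool_pos: [0.5566, -0.1418, 0.1737]
tool_rot: [-0.0, -0.632, 0.775, 0.0]
contact_force: [-0.3, -0.2, -0.1]
gripper_width: -0.001
```

```bash
python3 -c "
import cv2;print(cv2.imread('pics/c19.png').shape)"
```

```text
(375, 818, 3)
```

View pics/c19.png

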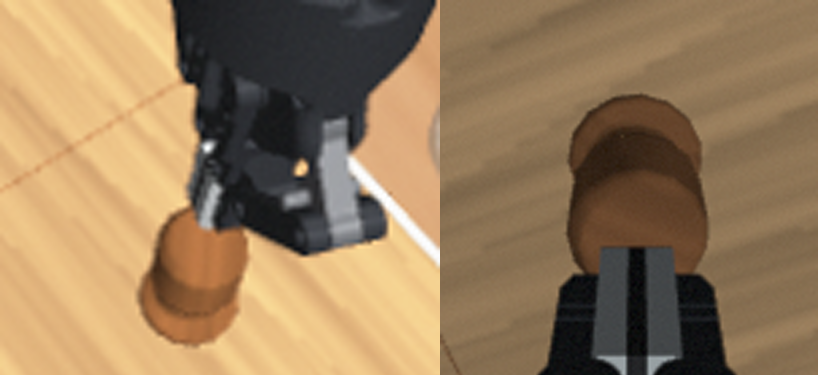

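The fingertips are still visibly above the knob top, at about (205,225) in the left crop. So the true finger ends lie behind the reported TCP, and touching both surfaces will cancel that offset. Continuing down.

```bash
python3 -m inch '0 0 0.002 0 0 0 1; 0 0 0.002 0 0 0 1; 0 0 0 0 0 0 1; 0 0 0 0 0 0 1'; python3 -m inch '0 0 0.0015 0 0 0 1; 0 0 0 0 0 0 1; 0 0 0 0 0 0 1';python3 -m inch '0 0 0.0015 0 0 0 1; 0 0 0 0 0 0 1; 0 0 0 0 0 0 1';python3 -m inch '0 0 0.0015 0 0 0 1; 0 0 0 0 0 0 1; 0 0 0 0 0 0 1'
```

```text
time: 29.6
tool_pos: [0.5565, -0.1418, 0.1695]
tool_rot: [-0.0, -0.632, 0.775, 0.0]
contact_force: [0.0, -0.4, -0.2]
gripper_width: 0.001
time: 29.85
tool_pos: [0.5566, -0.1418, 0.1682]
tool_rot: [-0.0, -0.632, 0.775, 0.0]
contact_force: [-0.5, 0.4, -0.6]
gripper_width: -0.0
time: 30.1
tool_pos: [0.5566, -0.1418, 0.1667]
tool_rot: [-0.0, -0.632, 0.775, 0.0]
contact_force: [0.6, 0.8, -0.2]
gripper_width: 0.002
time: 30.35
tool_pos: [0.5566, -0.1418, 0.1651]
tool_rot: [-0.0, -0.632, 0.775, 0.0]
contact_force: [-0.2, -0.3, -0.0]
gripper_width: 0.001
```

```bash
python3 -m inch '0 0 0.0015 0 0 0 1; 0 0 0 0 0 0 1; 0 0 0 0 0 0 1';python3 -m inch '0 0 0.001 0 0 0 1; 0 0 0 0 0 0 1; 0 0 0 0 0 0 1';python3 -m inch '0 0 0.001 0 0 0 1; 0 0 0 0 0 0 1; 0 0 0 0 0 0 1';python3 -m inch '0 0 0.001 0 0 0 1; 0 0 0 0 0 0 1; 0 0 0 0 0 0 1'
```

```text
time: 30.6
tool_pos: [0.5566, -0.1418, 0.1636]
tool_rot: [-0.0, -0.632, 0.775, 0.0]
contact_force: [-0.1, 0.6, -0.1]
gripper_width: 0.003
time: 30.85
tool_pos: [0.5567, -0.1418, 0.1628]
tool_rot: [-0.0, -0.632, 0.775, 0.0]
contact_force: [0.5, -0.5, 0.2]
gripper_width: -0.001
time: 31.1
tool_pos: [0.5566, -0.1418, 0.1617]
tool_rot: [-0.0, -0.632, 0.775, 0.0]
contact_force: [-0.6, 1.9, -0.2]
gripper_width: 0.001
time: 31.35
tool_pos: [0.5566, -0.1419, 0.1607]
tool_rot: [-0.0, -0.632, 0.775, 0.0]
contact_force: [0.8, 0.6, -0.0]
gripper_width: -0.002
```

```bash
python3 -m inch '0 0 0.001 0 0 0 1; 0 0 0 0 0 0 1; 0 0 0 0 0 0 1';python3 -m inch '0 0 0.001 0 0 0 1; 0 0 0 0 0 0 1; 0 0 0 0 0 0 1'; python3 -c "
from h import *
sc=snap('scene','s20');w=snap('wrist','w20')
a=cv2.resize(sc[255:350,315:425],None,fx=3.5,fy=3.5,interpolation=cv2.INTER_CUBIC);b=cv2.resize(w[170:310,210:350],None,fx=2.35,fy=2.35,interpolation=cv2.INTER_CUBIC)
cv2.imwrite('pics/c20.png',np.hstack([a[:329],b[:329,:]]))"
```

```text
time: 31.6
tool_pos: [0.5566, -0.1418, 0.1597]
tool_rot: [-0.0, -0.632, 0.775, 0.0]
contact_force: [-0.2, 0.1, 0.1]
gripper_width: 0.004
time: 31.85
tool_pos: [0.5566, -0.1418, 0.1588]
tool_rot: [-0.0, -0.632, 0.775, 0.0]
contact_force: [-0.5, 0.2, 0.1]
gripper_width: -0.003
```

View pics/c20.png

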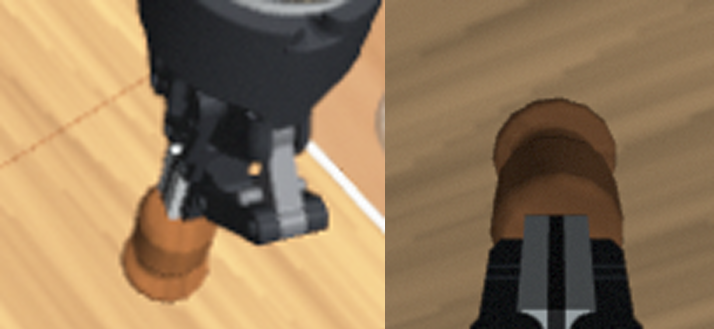

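```bash
python3 -m inch '0 0 0.001 0 0 0 1; 0 0 0 0 0 0 1; 0 0 0 0 0 0 1';python3 -m inch '0 0 0.001 0 0 0 1; 0 0 0 0 0 0 1; 0 0 0 0 0 0 1';python3 -m inch '0 0 0.001 0 0 0 1; 0 0 0 0 0 0 1; 0 0 0 0 0 0 1';python3 -m inch '0 0 0.001 0 0 0 1; 0 0 0 0 0 0 1; 0 0 0 0 0 0 1'
```

```text
time: 32.2
tool_pos: [0.5566, -0.1418, 0.1577]
tool_rot: [-0.0, -0.632, 0.775, 0.0]
contact_force: [0.1, -0.1, 0.5]
gripper_width: -0.003
time: 32.45
tool_pos: [0.5566, -0.1418, 0.1567]
tool_rot: [-0.0, -0.632, 0.775, 0.0]
contact_force: [-0.4, 0.0, -0.8]
gripper_width: 0.002
time: 32.7
tool_pos: [0.5566, -0.1418, 0.1557]
tool_rot: [-0.0, -0.632, 0.775, 0.0]
contact_force: [0.1, 0.3, 0.3]
gripper_width: 0.002
time: 32.95
tool_pos: [0.5566, -0.1418, 0.1547]
tool_rot: [-0.0, -0.632, 0.775, 0.0]
contact_force: [-0.1, 0.3, -1.0]
gripper_width: 0.001
```

```bash
python3 -m inch '0 0 0.001 0 0 0 1; 0 0 0 0 0 0 1; 0 0 0 0 0 0 1';python3 -m inch '0 0 0.001 0 0 0 1; 0 0 0 0 0 0 1; 0 0 0 0 0 0 1';python3 -m inch '0 0 0.001 0 0 0 1; 0 0 0 0 0 0 1; 0 0 0 0 0 0 1'; python3 -c "
from h import *
sc=snap('scene','s21');w=snap('wrist','w21')
a=cv2.resize(sc[255:350,315:425],None,fx=3.5,fy=3.5,interpolation=cv2.INTER_CUBIC);b=cv2.resize(w[170:310,210:350],None,fx=2.35,fy=2.35,interpolation=cv2.INTER_CUBIC)
cv2.imwrite('pics/c21.png',np.hstack([a[:329],b[:329,:]]))"
```

```text
time: 33.2
tool_pos: [0.5566, -0.1418, 0.1537]
tool_rot: [-0.0, -0.632, 0.775, 0.0]
contact_force: [-0.2, 0.0, -0.1]
gripper_width: 0.002
time: 33.45
tool_pos: [0.5566, -0.1418, 0.1527]
tool_rot: [-0.0, -0.632, 0.775, 0.0]
contact_force: [0.7, -0.7, 0.7]
gripper_width: 0.001
time: 33.7
tool_pos: [0.5567, -0.1418, 0.1518]
tool_rot: [0.0, -0.632, 0.775, -0.0]
contact_force: [0.4, 0.1, -0.3]
gripper_width: 0.002
```

View pics/c21.png

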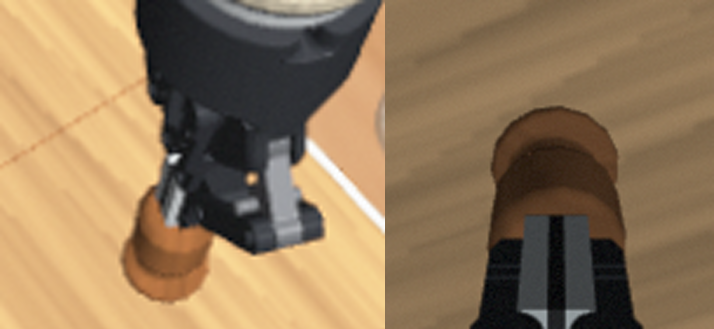

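```bash
python3 -m inch '0 0 0.001 0 0 0 1; 0 0 0 0 0 0 1; 0 0 0 0 0 0 1';python3 -m inch '0 0 0.001 0 0 0 1; 0 0 0 0 0 0 1; 0 0 0 0 0 0 1';python3 -m inch '0 0 0.001 0 0 0 1; 0 0 0 0 0 0 1; 0 0 0 0 0 0 1';python3 -m inch '0 0 0.001 0 0 0 1; 0 0 0 0 0 0 1; 0 0 0 0 0 0 1'
```

```text
time: 34.05
tool_pos: [0.5571, -0.142, 0.1513]
tool_rot: [0.0, -0.632, 0.775, -0.0]
contact_force: [0.5, -0.7, 1.4]
gripper_width: -0.0
time: 34.3
tool_pos: [0.5574, -0.142, 0.1507]
tool_rot: [0.001, -0.632, 0.775, -0.001]
contact_force: [1.8, 0.7, 4.4]
gripper_width: 0.002
time: 34.55
tool_pos: [0.5577, -0.1421, 0.1502]
tool_rot: [0.001, -0.632, 0.775, -0.001]
contact_force: [1.2, 1.0, 6.2]
gripper_width: 0.002
time: 34.8
tool_pos: [0.5579, -0.1421, 0.1499]
tool_rot: [0.001, -0.632, 0.775, -0.001]
contact_force: [0.8, 0.5, 7.7]
gripper_width: 0.0
```

The fingertips touch the knob's top at TCP z ≈ 0.1516, so the finger ends really are about 30 mm behind the reported TCP. Touching the lid 100 mm away for the reference: home would be 0.1016.

```bash
python3 -m inch '0 0 -0.008 0 0 0 1; 0 0 -0.008 0 0 0 1; -0.0315 0.0109 0 0 0 0 1; -0.0315 0.0109 0 0 0 0 1; -0.0315 0.0109 0 0 0 0 1; 0 0 0.02 0 0 0 1; 0 0 0.02 0 0 0 1; 0 0 0.01 0 0 0 1; 0 0 0 0 0 0 1; 0 0 0 0 0 0 1'; python3 -m inch '0 0 0.003 0 0 0 1; 0 0 0 0 0 0 1; 0 0 0 0 0 0 1'; python3 -m inch '0 0 0.003 0 0 0 1; 0 0 0 0 0 0 1; 0 0 0 0 0 0 1'
```

```text
time: 35.63
tool_pos: [0.543, -0.0428, 0.1131]
tool_rot: [-0.001, -0.632, 0.775, 0.001]
contact_force: [-0.2, -0.2, -0.0]
gripper_width: -0.002
time: 35.88
tool_pos: [0.5443, -0.0431, 0.1118]
tool_rot: [0.0, -0.632, 0.775, -0.001]
contact_force: [1.0, 0.0, -0.2]
gripper_width: 0.0
time: 36.13
tool_pos: [0.5437, -0.0428, 0.1078]
tool_rot: [-0.0, -0.632, 0.775, 0.0]
contact_force: [-0.3, -0.5, 0.8]
gripper_width: -0.0
```

```bash
python3 -m inch '0 0 0.002 0 0 0 1; 0 0 0 0 0 0 1; 0 0 0 0 0 0 1'; python3 -m inch '0 0 0.002 0 0 0 1; 0 0 0 0 0 0 1; 0 0 0 0 0 0 1'; python3 -m inch '0 0 0.001 0 0 0 1; 0 0 0 0 0 0 1; 0 0 0 0 0 0 1'; python3 -m inch '0 0 0.001 0 0 0 1; 0 0 0 0 0 0 1; 0 0 0 0 0 0 1'; python3 -m inch '0 0 0.001 0 0 0 1; 0 0 0 0 0 0 1; 0 0 0 0 0 0 1'
```

```text
time: 36.38
tool_pos: [0.5436, -0.0426, 0.1056]
tool_rot: [-0.0, -0.632, 0.775, 0.0]
contact_force: [0.3, 0.4, -0.2]
gripper_width: -0.0
time: 36.63
tool_pos: [0.5436, -0.0427, 0.1036]
tool_rot: [-0.0, -0.632, 0.775, 0.0]
contact_force: [0.2, -0.2, 0.2]
gripper_width: -0.002
time: 36.88
tool_pos: [0.5437, -0.0427, 0.1027]
tool_rot: [-0.0, -0.632, 0.775, 0.0]
contact_force: [0.5, 0.1, -0.7]
gripper_width: 0.001
time: 37.13
tool_pos: [0.5437, -0.0427, 0.1017]
tool_rot: [-0.0, -0.632, 0.775, 0.0]
contact_force: [0.5, -0.3, -0.3]
gripper_width: -0.003
time: 37.38
tool_pos: [0.5437, -0.0427, 0.1007]
tool_rot: [-0.0, -0.632, 0.775, 0.0]
contact_force: [0.4, -0.5, -1.5]
gripper_width: -0.005
```

```bash
python3 -m inch '0 0 0.001 0 0 0 1; 0 0 0 0 0 0 1; 0 0 0 0 0 0 1'; python3 -m inch '0 0 0.001 0 0 0 1; 0 0 0 0 0 0 1; 0 0 0 0 0 0 1'; python3 -m inch '0 0 0.001 0 0 0 1; 0 0 0 0 0 0 1; 0 0 0 0 0 0 1'; python3 -m inch '0 0 0.001 0 0 0 1; 0 0 0 0 0 0 1; 0 0 0 0 0 0 1'
```

```text
time: 37.63
tool_pos: [0.5439, -0.0427, 0.1001]
tool_rot: [0.0, -0.632, 0.775, -0.0]
contact_force: [0.9, 0.6, 0.9]
gripper_width: -0.001
time: 37.88
tool_pos: [0.5439, -0.0427, 0.0997]
tool_rot: [0.0, -0.632, 0.775, -0.0]
contact_force: [-2.2, -0.3, 5.6]
gripper_width: 0.001
time: 38.13
tool_pos: [0.5439, -0.0427, 0.0993]
tool_rot: [-0.0, -0.632, 0.775, -0.0]
contact_force: [-4.2, -0.1, 7.9]
gripper_width: 0.002
time: 38.38
tool_pos: [0.5439, -0.0427, 0.0989]
tool_rot: [-0.0, -0.632, 0.775, -0.0]
contact_force: [-6.5, 0.9, 10.6]
gripper_width: 0.001
```

Lid contact extrapolates to 0.1003, so knob top minus lid is about 51.2 mm against 50 mm when home. The knob is roughly 1 mm high, meaning not quite home. I'll regrasp about 11 mm deeper (the earlier grasps held only the top of the head), wind the wrist back, and turn on.

```bash
python3 -m inch '0 0 -0.02 0 0 0 1; 0 0 -0.03 0 0 0 1; 0 0 -0.03 0 0 0 0.35; 0.0314 -0.0103 0 0 0 0 0.35; 0.0314 -0.0103 0 0 0 0 0.35; 0.0314 -0.0103 0 0 0 0 0.35'; python3 -m inch '0 0 0 0 0 -0.12 0.35; 0 0 0 0 0 -0.12 0.35; 0 0 0 0 0 -0.12 0.35; 0 0 0 0 0 -0.12 0.35; 0 0 0 0 0 -0.12 0.35; 0 0 0 0 0 -0.12 0.35; 0 0 0 0 0 -0.12 0.35; 0 0 0 0 0 -0.12 0.35; 0 0 0 0 0 -0.12 0.35; 0 0 0 0 0 -0.12 0.35'; python3 -m inch '0 0 0 0 0 -0.12 0.35; 0 0 0 0 0 -0.12 0.35; 0 0 0 0 0 -0.12 0.35; 0 0 0 0 0 -0.12 0.35; 0 0 0 0 0 -0.12 0.35; 0 0 0 0 0 -0.12 0.35; 0 0 0 0 0 -0.12 0.35; 0 0 0 0 0 -0.12 0.35; 0 0 0 0 0 -0.12 0.35; 0 0 0 0 0 -0.12 0.35'; python3 -c "
from h import *
s=rep((.5551,-.1413,.129))
w=snap('wrist','w22')
b=cv2.resize(w[150:310,190:370],None,fx=3,fy=3);cv2.imwrite('pics/c22.png',b)"
```

```text
time: 38.88
tool_pos: [0.5555, -0.1421, 0.1777]
tool_rot: [0.0, -0.632, 0.775, -0.001]
contact_force: [-0.1, 0.5, -0.1]
gripper_width: 0.567
time: 39.72
tool_pos: [0.5548, -0.1411, 0.1763]
tool_rot: [-0.0, 0.96, -0.28, -0.0]
contact_force: [-0.7, 0.1, 0.7]
gripper_width: 0.648
time: 40.55
tool_pos: [0.5549, -0.1411, 0.1763]
tool_rot: [-0.0, 0.95, 0.311, -0.0]
contact_force: [-0.4, 0.2, 0.9]
gripper_width: 0.648
t 40.55 p [ 0.5549 -0.1411  0.1763] yaw 0.632 z [-4.e-04  2.e-04 -1.e+00] j1,j6 [-0.379 -1.011] F [-0.4  0.2  0.9] w 0.648
tool delta [0.0001 0.0003 0.0473]
level rotvec [-0.0004  0.0002  0.    ]
```

View pics/c22.png

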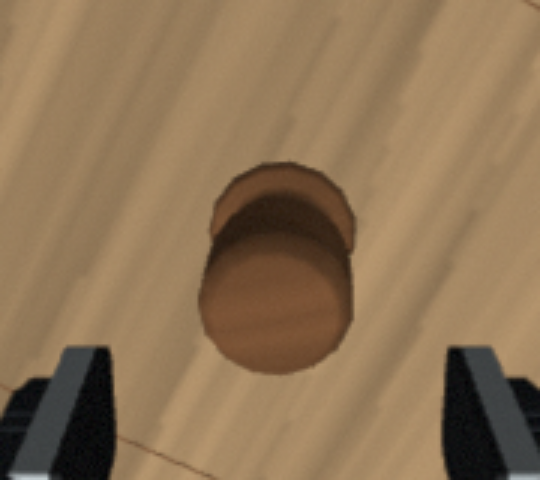

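The knob is centred between the jaws (278 against 279.5). Descending deeper and gripping.

```bash
python3 -m inch '0 0 0.02 0 0 0 0.35; 0 0 0.015 0 0 0 0.35; 0 0 0.006 0 0 0 0.35; 0 0 0.004 0 0 0 0.35; 0 0 0.0015 0 0 0 0.35; 0 0 0 0 0 0 0.35; 0 0 0 0 0 0 0.35'; python3 -m inch '0 0 0 0 0 0 0.5; 0 0 0 0 0 0 0.7; 0 0 0 0 0 0 1; 0 0 0 0 0 0 1; 0 0 0 0 0 0 1; 0 0 0 0 0 0 1'; python3 -c "
from h import *
s=rep();print((TR(s).T@s['contact_force']).round(1))"
```

```text
time: 41.18
tool_pos: [0.5556, -0.1414, 0.1313]
tool_rot: [0.0, 0.951, 0.308, 0.001]
contact_force: [0.2, -1.2, 0.5]
gripper_width: 0.649
time: 41.68
tool_pos: [0.5555, -0.1413, 0.131]
tool_rot: [0.0, 0.951, 0.308, 0.001]
contact_force: [0.7, -1.0, 3.0]
gripper_width: 0.352
t 41.68 p [ 0.5555 -0.1413  0.131 ] yaw 0.626 z [ 1.3e-03 -5.0e-04 -1.0e+00] j1,j6 [-0.379 -1.005] F [ 0.7 -1.   3. ] w 0.352
level rotvec [ 0.0011 -0.0008 -0.    ]
[-0.   1.2 -3. ]
```

```bash
python3 -m inch '0 0 0.002 0 0 0 1; 0 0 0.002 0 0 0 1; 0 0 0.001 0 0 0 1; 0 0 0 0 0 0 1; 0 0 0 0 0 0 1';  python3 -m inch '0 0 0.001 0 0 0 1; 0 0 0.0005 0 0 0 1; 0 0 0 0 0 0 1'; python3 -c "
from h import *
s=rep();print((TR(s).T@s['contact_force']).round(1))"
```

```text
time: 42.1
tool_pos: [0.5559, -0.1416, 0.129]
tool_rot: [0.001, 0.951, 0.308, 0.001]
contact_force: [-5.6, 1.6, 14.7]
gripper_width: 0.348
time: 42.35
tool_pos: [0.556, -0.1417, 0.1284]
tool_rot: [0.001, 0.951, 0.308, 0.001]
contact_force: [-8.5, 2.6, 19.1]
gripper_width: 0.354
t 42.35 p [ 0.556  -0.1417  0.1284] yaw 0.626 z [ 0.0021 -0.0013 -1.    ] j1,j6 [-0.379 -1.005] F [-8.5  2.6 19.1] w 0.354
level rotvec [ 0.0023 -0.001  -0.    ]
[ -5.4  -7.  -19.1]
```

```bash
python3 -m inch '-0.0009 -0.0013 0 0 0 0.12 1; 0 0 0.0001 0 0 0.12 1; 0 0 0.0001 0 0 0.12 1; 0 0 0.0001 0 0 0.12 1; 0 0 0.0001 0 0 0.12 1; 0 0 0.0001 0 0 0.12 1; 0 0 0.0001 0 0 0.12 1; 0 0 0.0001 0 0 0.12 1; 0 0 0 0 0 0 1'; python3 -c "
from h import *
s=rep();print((TR(s).T@s['contact_force']).round(1),'zc',s['tool_pos'][2]+s['contact_force'][2]/8000)"; python3 -m inch '0 0 0.0001 0 0 0.12 1; 0 0 0.0001 0 0 0.12 1; 0 0 0.0001 0 0 0.12 1; 0 0 0.0001 0 0 0.12 1; 0 0 0.0001 0 0 0.12 1; 0 0 0.0001 0 0 0.12 1; 0 0 0 0 0 0 1'; python3 -c "
from h import *
s=rep();print((TR(s).T@s['contact_force']).round(1),'zc',s['tool_pos'][2]+s['contact_force'][2]/8000)"
```

```text
time: 43.1
tool_pos: [0.5558, -0.1415, 0.1279]
tool_rot: [0.001, 0.986, -0.168, 0.003]
contact_force: [-3.8, 2.2, 15.3]
gripper_width: 0.351
t 43.1 p [ 0.5558 -0.1415  0.1279] yaw -0.338 z [ 0.0056 -0.0021 -1.    ] j1,j6 [-0.379 -0.041] F [-3.8  2.2 15.3] w 0.351
level rotvec [ 0.0001 -0.006  -0.    ]
[ -4.2  -0.8 -15.4] zc 0.1298303914130468
time: 43.68
tool_pos: [0.5559, -0.1415, 0.1277]
tool_rot: [-0.001, 0.863, -0.505, 0.003]
contact_force: [-4.0, 2.2, 17.6]
gripper_width: 0.353
t 43.68 p [ 0.5559 -0.1415  0.1277] yaw -1.058 z [ 0.0057 -0.0022 -1.    ] j1,j6 [-0.379  0.679] F [-4.   2.2 17.6] w 0.353
level rotvec [-0.0039 -0.0047 -0.    ]
[ -3.8   2.4 -17.6] zc 0.1298775948026325
```

Load-corrected height dropped by 1.0 mm and then levelled off. Turning on further to confirm.

```bash
python3 -m inch '0 0 0.0001 0 0 0.12 1; 0 0 0.0001 0 0 0.12 1; 0 0 0.0001 0 0 0.12 1; 0 0 0.0001 0 0 0.12 1; 0 0 0 0 0 0.12 1; 0 0 0 0 0 0.12 1; 0 0 0 0 0 0.12 1; 0 0 0 0 0 0.12 1; 0 0 0 0 0 0 1'; python3 -c "
from h import *
s=rep();print((TR(s).T@s['contact_force']).round(1),'zc',s['tool_pos'][2]+s['contact_force'][2]/8000)"; python3 -m inch '0 0 0 0 0 0.12 1; 0 0 0 0 0 0.12 1; 0 0 0 0 0 0.12 1; 0 0 0 0 0 0.12 1; 0 0 0 0 0 0.12 1; 0 0 0 0 0 0.12 1; 0 0 0 0 0 0 1'; python3 -c "
from h import *
s=rep();print((TR(s).T@s['contact_force']).round(1),'zc',s['tool_pos'][2]+s['contact_force'][2]/8000)"
```

```text
time: 44.43
tool_pos: [0.5559, -0.1415, 0.1275]
tool_rot: [0.002, -0.533, 0.846, -0.003]
contact_force: [-4.4, 1.9, 18.0]
gripper_width: 0.352
t 44.43 p [ 0.5559 -0.1415  0.1275] yaw -2.018 z [ 0.0058 -0.0023 -1.    ] j1,j6 [-0.379  1.639] F [-4.4  1.9 18. ] w 0.352
level rotvec [-0.0062  0.0004 -0.    ]
[  0.2   4.7 -18. ] zc 0.12973256576922362
time: 45.02
tool_pos: [0.556, -0.1414, 0.1274]
tool_rot: [0.003, -0.201, 0.98, -0.002]
contact_force: [-4.2, 1.8, 18.0]
gripper_width: 0.349
t 45.02 p [ 0.556  -0.1414  0.1274] yaw -2.738 z [ 0.006  -0.0023 -1.    ] j1,j6 [-0.379  2.359] F [-4.2  1.8 18. ] w 0.349
level rotvec [-0.0044  0.0046  0.    ]
[  3.1   3.2 -18. ] zc 0.12969378556862937
```

Flat over the last 2 rad. Easing off, releasing, and repeating the touch test (home = 0.1503).

```bash
python3 -m inch '0 0 -0.002 0 0 0 1; 0 0 -0.002 0 0 0 1; 0 0 -0.002 0 0 0 1; 0 0 0 0 0 0 1; 0 0 0 0 0 0 1'; python3 -c "
from h import *
s=rep();print((TR(s).T@s['contact_force']).round(1),'zc',s['tool_pos'][2]+s['contact_force'][2]/8000)"; python3 -m inch '0 0 -0.0005 0 0 0 0.35; 0 0 0 0 0 0 0.35; 0 0 0 0 0 0 0.35; 0 0 0 0 0 0 0.35'; python3 -m inch '0 0 -0.01 0 0 0 0.35; 0 0 -0.02 0 0 0 0.35; 0 0 -0.01 0 0 0 1; 0 0 0 0 0 0 1; 0 0 0 0 0 0 1; 0 0 0 0 0 0 1; 0 0 0 0 0 0 1';python3 -c "
from h import *
s=rep((.5566,-.1418,.153))"
```

```text
time: 45.43
tool_pos: [0.5552, -0.1412, 0.1299]
tool_rot: [0.002, -0.202, 0.979, -0.001]
contact_force: [3.1, -0.3, 7.6]
gripper_width: 0.347
t 45.43 p [ 0.5552 -0.1412  0.1299] yaw -2.734 z [ 0.0045 -0.0015 -1.    ] j1,j6 [-0.379  2.355] F [ 3.1 -0.3  7.6] w 0.347
level rotvec [-0.0031  0.0035  0.    ]
[-2.8 -1.6 -7.6] zc 0.13083663479376484
time: 45.77
tool_pos: [0.5525, -0.1403, 0.1272]
tool_rot: [-0.001, -0.202, 0.979, 0.001]
contact_force: [-0.0, -0.3, 0.1]
gripper_width: 0.65
time: 46.35
tool_pos: [0.5528, -0.1404, 0.1674]
tool_rot: [-0.001, -0.202, 0.979, 0.001]
contact_force: [0.4, -0.2, -0.1]
gripper_width: 0.002
t 46.35 p [ 0.5528 -0.1404  0.1674] yaw -2.734 z [-1.9e-03  7.0e-04 -1.0e+00] j1,j6 [-0.379  2.355] F [ 0.4 -0.2 -0.1] w 0.002
tool delta [-0.0029 -0.0028  0.0144]
level rotvec [ 0.0014 -0.0014  0.    ]
```

```bash
python3 -m inch '-0.0029 -0.0028 0.008 0 0 0 1; 0 0 0.004 0 0 0 1; 0 0 0 0 0 0 1; 0 0 0 0 0 0 1';python3 -m inch '0 0 0.0015 0 0 0 1; 0 0 0 0 0 0 1; 0 0 0 0 0 0 1'; python3 -m inch '0 0 0.001 0 0 0 1; 0 0 0 0 0 0 1; 0 0 0 0 0 0 1'; python3 -m inch '0 0 0.001 0 0 0 1; 0 0 0 0 0 0 1; 0 0 0 0 0 0 1'; python3 -m inch '0 0 0.001 0 0 0 1; 0 0 0 0 0 0 1; 0 0 0 0 0 0 1'; python3 -m inch '0 0 0.001 0 0 0 1; 0 0 0 0 0 0 1; 0 0 0 0 0 0 1'; python3 -m inch '0 0 0.001 0 0 0 1; 0 0 0 0 0 0 1; 0 0 0 0 0 0 1'
```

```text
time: 46.68
tool_pos: [0.5566, -0.1419, 0.1553]
tool_rot: [-0.001, -0.202, 0.979, 0.001]
contact_force: [-0.1, -0.2, 0.5]
gripper_width: -0.002
time: 46.93
tool_pos: [0.5573, -0.1421, 0.1552]
tool_rot: [0.0, -0.202, 0.979, -0.0]
contact_force: [-0.1, -0.5, 0.8]
gripper_width: 0.0
time: 47.18
tool_pos: [0.5573, -0.1421, 0.1542]
tool_rot: [0.0, -0.202, 0.979, -0.0]
contact_force: [-0.2, -1.1, -0.1]
gripper_width: -0.002
time: 47.43
tool_pos: [0.5572, -0.142, 0.153]
tool_rot: [-0.0, -0.202, 0.979, 0.0]
contact_force: [-0.3, -0.6, -0.0]
gripper_width: -0.001
time: 47.68
tool_pos: [0.5572, -0.1421, 0.152]
tool_rot: [-0.0, -0.202, 0.979, 0.0]
contact_force: [-0.0, 0.4, 0.5]
gripper_width: -0.003
time: 47.93
tool_pos: [0.5573, -0.1421, 0.1511]
tool_rot: [-0.0, -0.202, 0.979, 0.0]
contact_force: [0.1, 0.2, -0.0]
gripper_width: -0.001
time: 48.18
tool_pos: [0.5576, -0.1422, 0.1506]
tool_rot: [0.0, -0.202, 0.979, -0.0]
contact_force: [0.6, 0.7, 1.4]
gripper_width: -0.0
```

```bash
python3 -m inch '0 0 0.001 0 0 0 1; 0 0 0 0 0 0 1; 0 0 0 0 0 0 1'; python3 -m inch '0 0 0.001 0 0 0 1; 0 0 0 0 0 0 1; 0 0 0 0 0 0 1'; python3 -m inch '0 0 0.001 0 0 0 1; 0 0 0 0 0 0 1; 0 0 0 0 0 0 1'
```

```text
time: 48.43
tool_pos: [0.5579, -0.1422, 0.15]
tool_rot: [0.001, -0.202, 0.979, -0.0]
contact_force: [0.9, 1.1, 5.2]
gripper_width: -0.0
time: 48.68
tool_pos: [0.5583, -0.1423, 0.1495]
tool_rot: [0.001, -0.202, 0.979, -0.001]
contact_force: [0.6, 0.9, 6.1]
gripper_width: 0.005
time: 48.93
tool_pos: [0.5585, -0.1423, 0.1492]
tool_rot: [0.002, -0.202, 0.979, -0.001]
contact_force: [1.3, 0.7, 8.0]
gripper_width: -0.003
```

The contact curve is 0.7 mm lower than before. Compared with the lid at equal force, the top is now 50.0–50.5 mm up, so the foot is on the lid within about 0.5 mm. Backing off for a last look.

```bash
python3 -m inch '0 0 -0.02 0 0 0 1; 0 0 -0.03 0 0 0 1; 0 0 -0.03 0 0 0 1; 0 0 -0.03 0 0 0 1; 0 0 0 0 0 0 1; 0 0 0 0 0 0 1'; python3 -c "
from h import *
rep()
sc=snap('scene','s30');w=snap('wrist','w30')
a=cv2.resize(sc[230:350,280:440],None,fx=2.6,fy=2.6,interpolation=cv2.INTER_CUBIC);b=cv2.resize(w[130:270,200:370],None,fx=2.2,fy=2.2,interpolation=cv2.INTER_CUBIC)
cv2.imwrite('pics/c30.png',np.hstack([a[:308],b[:308]]))
wi=camera_info('wrist');print(proj(wi,(.5555,-.1413,.132)),proj(wi,(.5555,-.1413,.182)))"
```

```text
time: 49.43
tool_pos: [0.558, -0.1425, 0.2591]
tool_rot: [0.001, -0.202, 0.979, -0.001]
contact_force: [-0.1, 0.2, -0.5]
gripper_width: -0.002
t 49.43 p [ 0.558  -0.1425  0.2591] yaw -2.734 z [ 0.003  -0.0015 -1.    ] j1,j6 [-0.379  2.355] F [-0.1  0.2 -0.5] w -0.002
level rotvec [-0.0026  0.0021 -0.    ]
(np.float64(282.4052611224961), np.float64(194.66362907647823)) (np.float64(282.5179520294546), np.float64(211.1492176645076))
```

View pics/c30.png

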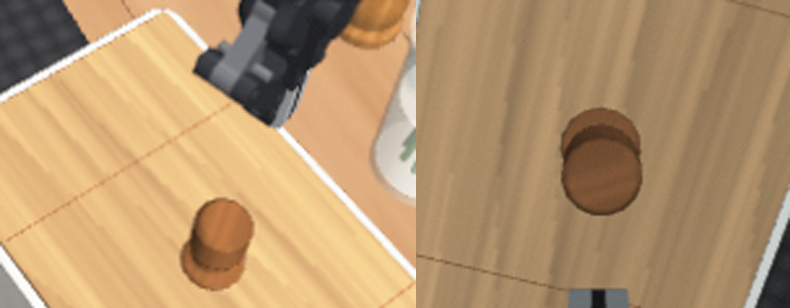

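View pics/s30.png

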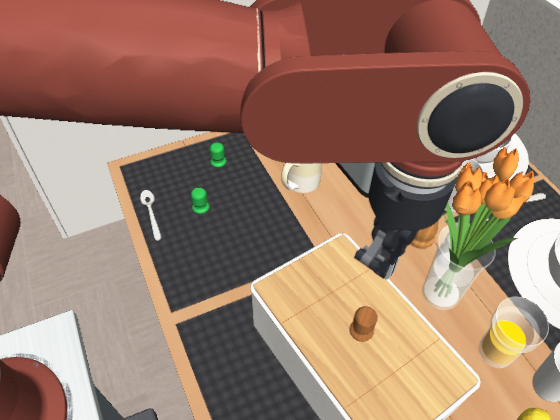

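The knob stands upright on the lid: foot at (600,147) and top at (601,176) in the wrist crop, so no lean shows. The gripper is clear and the mug is standing. Handing in.

```bash
python3 -c "
from h import *
print(job_done())"
```

```text
the job is handed in; nothing more can be done
None
```

The wooden knob is screwed onto the lid and released, and I handed the job in at about 49.5 s. I set it over the screw with no side contact. I then drove it in over three grasps, about 10.7 rad clockwise in all, at 13–21 N, well below the 32 N that cracks the lid.

**Home or not:** After the second grasp a fingertip touch test showed the knob about 1 mm high. I gripped it deeper and turned on until the load-corrected height stopped falling over the last 2 rad or so. A repeat touch put its top 50.0–50.5 mm above the lid, where 50 mm is home. That leaves a possible gap of up to about 0.5 mm, inside the 1.5 mm limit.

**Last look:** The knob showed no visible lean, the mug was standing, the green look-alikes were where they started, and the gripper was clear.

**What disagreed:**
- **Finger ends:** they touched surfaces about 30 mm behind the reported TCP. The first two grasps therefore held only the top of the head.
- **Unloading the last grasp:** it gave roughly 1 mm more upward travel than the lid's stiffness explains. I put this down to give in the grip and arm, and relied on the touch test.
- **Scene camera:** in one image, taken after the second grasp, the foot was drawn about 1 pixel higher than expected. That is too coarse to settle a height of 1 mm.

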